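# Release a tablet screen along its seam with a spudger and fold it open

### The arm

A 7-joint arm with a two-finger parallel gripper is mounted at the origin on a cart in front of the work surface, level with it; the furniture and walls round the work are solid. World frame = base frame: x ahead of the robot, y to its left, z up, the work surface at z = 0. Lengths are in mm, angles in rad, forces in N, time in s.
With the tool pointing down it reaches from about 400 to 875 mm from the base axis. Payload 4.4 kg.
Tool frame: the origin (TCP) lies at the very end of the fingers, on their centre line; the grasp point (between the pads) lies 19 mm behind it; z points along the fingers, y is the line along which they close (so a half turn about z gives the same grasp; the last joint's range is limited). The gripper opens to 85 mm and grips with 20 to 120 N. Pads are 22 mm wide; open, the fingers measure 114 mm over their backs; the gripper's body (76 mm by 85 mm) begins 54 mm behind the grasp point. The pads swing forward as they close: fully open they stand 13 mm farther back than shut.
Start: joints at [-1.349, 0.628, 0.038, 1.517, -0.027, 0.996, -0.02], TCP at [184.474, 623.287, 231.313] pointing down, gripper open.
Joint ranges: [-3.06, 3.06], [-0.37, 2.12], [-1.25, 1.32], [0.18, 2.47], [-1.1, 4.24], [0.23, 1.98], [-2.94, 2.94]. Speed limits (rad/s): [2.57, 2.57, 3.14, 3.14, 3.14, 3.14, 3.14].

### API

Orientations are given as [roll, pitch, yaw] about the fixed x, y, z axes, in that order (R = Rz(yaw) Ry(pitch) Rx(roll)).
In Python, from cell import status, get_image, ctrl, models gives the robot as it stands.
- The arm moves only by the shell command python3 -m handwheel 'ROWS' [OPENING]. ROWS is JSON, a list of rows, each an object with "delta_pos": the shift along the world's x, y, z in cm, a list of three; "yaw": the turn about the world's z in rad. A call has 1 to 10 rows; each row shifts and turns the commanded pose from where the row before left it; what a row does not reach is not made up. A row lasts 1/12 s, in which the tool goes at most 41.7 mm and 7.16 degrees, less where a joint would pass 70% of its speed; a pose out of reach is approached as far as the arm can. A call is refused whole if a number of a shift passes 4.17 or a number of a turn 0.125, either way. A call with a gripper value outside its range is refused whole. OPENING is the opening, from -1 (shut) to 1 (fully open), set as the call begins (- or left out, the last holds). The fingers move at their own pace and stop on an object; the grip force is fixed at half the most. Time passes only in rows, so rows that do not move let the fingers close. It gives the time, the measured TCP pose, the force, the opening and the grip force at its end, in the units of the state.
- status.read_state(): the state, without advancing time (a new reading comes with each control period).
- get_image(name): name is "scene" or "top" or "wrist"; returns a dict with "color" (480x640x3 uint8, red, green, blue), "z_map" (480x640 float32, mm along the optical axis (not along the pixel's ray), 0 where there is no reading), "fx", "fy", "cx", "cy" (pixels), "position" and "rotation" of the camera in the world; the wrist camera has in their place "hand_eye" (4x4, takes a point from camera to tool coordinates, whose origin is the TCP and whose axes are the flange's). Camera axes: x right, y up, looking along -z (the intrinsics and any distortion apply to the point x, -y, -z); pixel columns grow to the right and rows downward; lengths in mm; the calibration is good to about 2 mm. A picture is of the moment at which its call begins: read the wrist's pose just before it.
- ctrl.finish_job(): hands the job in; it is judged then, once.
Trained networks look in a picture, given as the dict that the camera call returned (one of the last four; its "shot" number tells which), for a name from the list of things; names that differ only in an ending like _2 or _b are one class to them, and where a whole thing is asked for, a point or a joint stands for the part that bears it (a point fixed in the world has none). Each returns a list of dicts, best first, with "score" (0 to 1); they miss things now and then, are a little off and sometimes report something else, mostly with a low value. They report only what shows in the picture. A call takes as long as a camera call.
- models.boxes_of(picture, name): "rect" ([left, top, right, bottom] in pixels, round what is visible of it).
The state is a dict: "clock": time; "qpos": joint angles; "qd": joint speeds; "tau": joint torques, N m; "eef_pos": TCP position; "tool_rot": TCP orientation; "force": force on the tool from outside, world axes, zero at the start; "torque": the same for the moment, N m; "width": finger opening in mm; "gripper_force": force on a finger pad.
Only numpy, scipy, OpenCV 4.12 (cv2) and the standard library are available. Lean on these libraries where they do the work, as an engineer would, in place of code of your own. Each camera call takes 0.05 s, during which the arm holds its last target. There are 200 camera calls.

### The job

Open the tablet clamped on the bench: take the nylon spudger, ease its pointed end into the prying notch at the left end of the seam on the tablet's near side, and draw it slowly and steadily (no faster than about 5 cm a second) along the seam to the right-hand end, deep enough to push all four catches back out of the way without forcing it. Then swing the freed screen up on its far hinge until it stands nearly upright, and lay the spudger down flat on the bench beside the tablet, leaving the tweezers, the screw tin and the open phone where they lie.

Things in the scene. Friction and masses are not known exactly. Their poses are not given: they have to be found in the camera images.
- tablet: Dark-grey rugged tablet, 150 (x) x 210 (y) mm, rim and closed screen at z = 30 mm; fixed, clamped in an aluminium bench holder (bars to y = +-146, end jaws 21 mm high at y = +-106 to 122 mm). Origin: under its centre, on the bench; z up. Near side (-x): rim x = -75 to -63, then the seam, an open slot 7 mm wide (x = -63 to -56, y = -97 to 97), then the screen, hinged at the far side (+x)
- seam_start (a point): fixed point on the seam's centre line (x = -59.5 mm) at rim height, in the middle of the notch at the seam's +y end (robot's left), where the slot is widened into the rim to 14 mm (x = -70 to -56, y = 80 to 97 mm). Axes as the tablet's; the seam runs along -y. Floor of the slot: the screen's lip, 3 mm wide next to the screen, 6 mm below the rim
- seam_end (a point): fixed point on the seam's centre line at rim height, past the last catch, 9 mm before the seam's -y end; 176 mm from seam_start; axes as the tablet's
- catch_1_at (a point): fixed point on the seam's centre line at rim height, beside the middle of catch 1, the first one from the notch (38 mm from seam_start); the others follow 38 mm apart
- catch_4_at (a point): the same for catch 4, the last one (152 mm from seam_start)
- catch_1 (a joint): m; sliding steel catch in the near rim. Under 0.001: engaged, its nose (1.5 to 5.5 mm below the rim, 10 mm long, sloping flanks, 30 mm at the root) reaches across the slot over the screen's lip. Grows as a point passing along the seam pushes it back into the rim; clear of the lip from 0.0022; stop 0.0062; it stays where pushed (friction 1.2 N). Any engaged catch holds the screen down
- catch_2 (a joint): the same for catch 2
- catch_3 (a joint): the same for catch 3
- catch_4 (a joint): the same for catch 4
- screen (a joint): angle (rad) of the screen: 0 closed, grows as its near edge swings up, 1.57 upright, stop at 1.7. When all catches are back it rises by itself to about 0.24; its counterbalanced hinge holds it where it is left. Hinge axis along the tablet's y, at x = +66, z = 26 mm in the tablet's frame
- screen_edge (a point): middle of the near edge of the screen, on its upper face; turns with the screen. 122 mm from the hinge axis; screen 194 mm long in y, 9 mm thick at this edge (with the lip 3 mm thick and 3 mm wide at its bottom)
- spudger: Black nylon prying stick, 150 mm long, loose, flat on the bench right of the tablet. Origin: middle of its underside; y along it to the pointed end, z up. Shaft 8.4 x 8.4 mm from y = -40 to 40; towards the point it tapers to 7 wide x 5 high at y = 60 and 2.4 x 1.2 mm at y = 75, underside straight. The other end is a flat blade 10.4 mm wide
- spudger_point (a point): tip of the spudger's pointed end: y = +75 mm, z = 0.6 mm in the spudger's frame. It goes to the floor of the 7 mm slot when the shaft lies in the plane of the seam with the point dipped 25 to 50 degrees; flatter, the taper wedges in the slot, and a shaft across the seam fouls the rim
- spudger_butt (a point): end of the spudger's flat blade: y = -75 mm, z = 0.4 mm in the spudger's frame
- tweezers: straight steel tweezers, 13 x 120 x 10 mm, lying on the bench right of the tablet, sometimes nearer than the spudger; leave alone. Origin: middle of the underside, y along them
- screw_tin: round tin of small screws, 64 mm across, 14 mm high; leave alone. Origin: middle of the underside
- phone: opened phone, 144 x 70 x 8 mm; leave alone. Origin: middle of the underside

How it is judged (in metres and radians):
On the way, in this order (a step that is already met when the one before it is completed fails the run):
1. the spudger's point is let into the notch, below the rim (x of spudger_point in the frame of seam_start between -0.012 and 0.005 m and z of spudger_point in the frame of seam_start between -0.012 and -0.001 m and y of spudger_point in the frame of seam_start between -0.01 and 0.011 m), for 0.05 s.
2. catch 1 is pushed clear of the lip by the spudger's point in the seam beside it (value of joint catch_1 above 0.0022 m and z of spudger_point in the frame of seam_start between -0.012 and -0.001 m and y of spudger_point in the frame of seam_start between -0.063 and -0.013 m), for 0.02 s.
3. catch 2 is pushed clear of the lip by the spudger's point in the seam beside it (value of joint catch_2 above 0.0022 m and z of spudger_point in the frame of seam_start between -0.012 and -0.001 m and y of spudger_point in the frame of seam_start between -0.101 and -0.051 m), for 0.02 s.
4. catch 3 is pushed clear of the lip by the spudger's point in the seam beside it (value of joint catch_3 above 0.0022 m and z of spudger_point in the frame of seam_start between -0.012 and -0.001 m and y of spudger_point in the frame of seam_start between -0.139 and -0.089 m), for 0.02 s.
5. catch 4 is pushed clear of the lip by the spudger's point in the seam beside it (value of joint catch_4 above 0.0022 m and z of spudger_point in the frame of seam_start between -0.012 and -0.001 m and y of spudger_point in the frame of seam_start between -0.177 and -0.127 m), for 0.02 s.
6. the screen stands open, nearly upright (value of joint screen above 1.15 rad), for 0.2 s.
At the end, for the whole second after the job is handed in: All four catches are pushed back by at least 2.2 mm, the screen stands still at 1.15 rad (66 degrees) or more, and the spudger lies flat and still on the bench (both ends within 15 mm of it), released and not touching the tablet (value of joint each of catch_1, catch_2, catch_3, catch_4 above 0.0022 m and value of joint screen above 1.15 rad and velocity of joint screen between -0.1 and 0.1 rad/s and height (world z) of each of spudger_point, spudger_butt below 0.015 m and linear speed of spudger below 0.02 m/s and contact force between spudger and tablet below 0.05 N).
It fails at once if the spudger moves faster than 12 cm/s while its point is in the seam between the notch and the last catch not yet pushed back (x of spudger_point in the frame of seam_start between -0.012 and 0.005 m and z of spudger_point in the frame of seam_start between -0.012 and -0.001 m and y of spudger_point in the frame of seam_start between -0.182 and -0.014 m and value of joint catch_4 below 0.0022 m and linear speed of spudger above 0.12 m/s).
It fails at once if the spudger is forced against the tablet with more than 20 N (contact force between spudger and tablet above 20 N).
It fails at once if the tweezers are moved more than 3 cm (distance of tweezers from where it was at the start of the episode above 0.03 m).
It fails at once if the screw tin is moved more than 3 cm (distance of screw_tin from where it was at the start of the episode above 0.03 m).
It fails at once if the open phone is moved more than 3 cm (distance of phone from where it was at the start of the episode above 0.03 m).
It also fails if it takes over 67 s, if anything falls off the work surface, if the arm or the gripper's body presses on something with over 40 N, if the wrist force passes 120 N, or if a joint passes its speed limit or range.

## Working session

There is one attempt and no reset: what is moved stays moved. The work goes in short steps, Python scripts to look and compute and a shell command to move; the robot and the scene stay as the last step left them, time stands still between calls to the robot, and variables do not carry over. Pictures are saved under pics/ and viewed, at most 10 in all, crops included, and the job is handed in when it is done.

```bash
mkdir -p pics; cat > h.py <<'E'
import numpy as np, cv2
from cell import status, get_image, ctrl, models
from scipy.spatial.transform import Rotation as Ro
def world(p,uv,z=None,d=None):
    """pixel -> world at plane z or depth d"""
    u,v=uv
    r=np.array([(u-p['cx'])/p['fx'],-(v-p['cy'])/p['fy'],-1.])
    R,t=cam(p); r=R@r
    s=d if d is not None else (z-t[2])/r[2]
    return t+s*r
def cam(p):
    if 'position' in p: 
        R=np.array(p['rotation']); 
        return (R if R.shape==(3,3) else Ro.from_euler('xyz',R).as_matrix()),np.array(p['position'])
    T=p['T']@np.array(p['hand_eye']); return T[:3,:3],T[:3,3]
def shot(n):
    s=status.read_state(); p=get_image(n)
    T=np.eye(4); T[:3,:3]=Ro.from_euler('xyz',s['tool_rot']).as_matrix(); T[:3,3]=s['eef_pos']; p['T']=T
    return p
def cloud(p):
    v,u=np.mgrid[0:480,0:640]; d=p['z_map']
    r=np.stack([(u-p['cx'])/p['fx'],-(v-p['cy'])/p['fy'],-np.ones_like(d)],-1)*d[...,None]
    R,t=cam(p); return r@R.T+t
def save(p,n,box=None,k=1):
    c=p['color'][...,::-1]
    if box: l,t,r,b=box; c=c[t:b,l:r]
    cv2.imwrite('pics/'+n+'.png',cv2.resize(c,None,fx=k,fy=k,interpolation=cv2.INTER_CUBIC))
E
python3 - <<'E'
from h import *
print(status.read_state())
for n in ['top','scene']:
    p=shot(n); save(p,n+'0')
    print(n,{k:p[k] for k in p if k not in('color','z_map','T')})
    for nm in ['tablet','spudger','tweezers','screw_tin','phone']:
        for b in models.boxes_of(p,nm)[:2]:
            l,t,r,bb=b['rect']; print(nm,round(b['score'],2),np.round(b['rect']),world(p,((l+r)/2,(t+bb)/2),z=5).round(0))
E
```

```text
{'clock': 0.0, 'qpos': array([-1.34882833,  0.62934167,  0.0384776 ,  1.51836315, -0.02702305,
        0.99629321, -0.02003116]), 'qd': array([ 7.87303627e-05,  9.44264371e-04,  3.64610179e-04,  7.80052942e-04,
       -1.93554607e-04, -2.21001820e-03,  2.06711590e-04]), 'tau': array([ 1.04304838e-04, -5.63384521e+01,  1.22582238e+00, -1.93446565e+01,
        1.08703226e-02,  1.01466884e-02,  7.50780345e-06]), 'eef_pos': array([184.28791798, 622.68150397, 230.39417668]), 'tool_rot': array([-3.13970643e+00,  2.62545234e-05,  2.85375225e+00]), 'force': array([0.33891935, 0.72177096, 0.50706927]), 'torque': array([-0.02100753, -0.03289204,  0.050256  ]), 'gripper_force': 0.0, 'width': 84.87670101044188}
top {'fx': 460.1826994537427, 'fy': 460.1826994537427, 'cx': 314.0207429722392, 'cy': 240.89446210416494, 'position': array([ 381.84119683,  -35.55896228, 1365.66975495]), 'rotation': array([ 0.09239773, -0.00447709, -1.54669766]), 'shot': 1}
tablet 0.87 [239. 200. 334. 264.] [532.  44.   5.]
spudger 0.73 [415. 242. 438. 286.] [ 448. -373.    5.]
screw_tin 0.77 [176. 251. 196. 272.] [438. 338.   5.]
phone 0.84 [442. 200. 469. 253.] [ 562. -458.    5.]
scene {'fx': 481.67800509987126, 'fy': 481.67800509987126, 'cx': 315.1586395641194, 'cy': 241.03995323287847, 'position': array([ -33.25023974, -820.15954208,  651.03425987]), 'rotation': array([ 1.01460626, -0.01894795, -0.61391444]), 'shot': 2}
tablet 0.67 [256. 209. 346. 276.] [540.  36.   5.]
tweezers 0.24 [257. 206. 347. 274.] [550.  46.   5.]
screw_tin 0.66 [205. 197. 223. 213.] [445. 341.   5.]
```

```bash
ls . pics
```

```text
.:
h.py
pics

pics:
scene0.png
top0.png
```

View pics/top0.png

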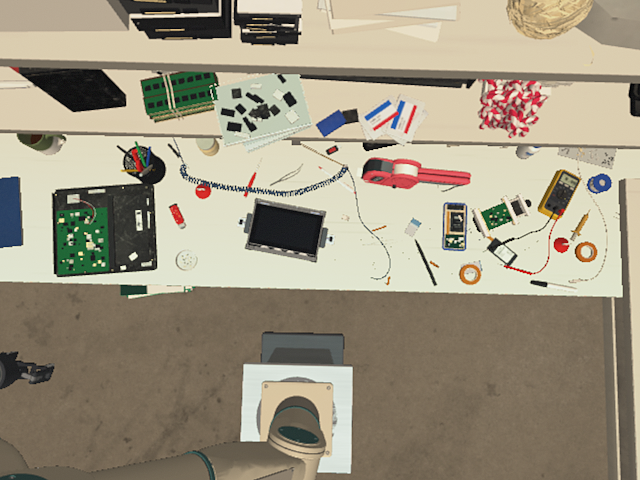

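View pics/scene0.png

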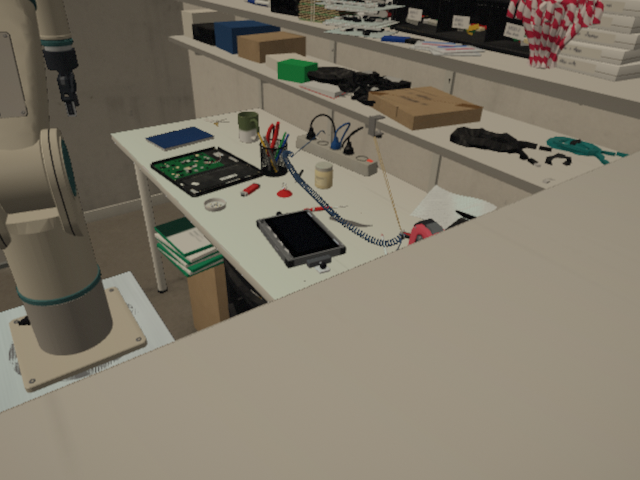

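```bash
python3 -m handwheel '[{"delta_pos":[2.8,-2.9,0.3]},{"delta_pos":[2.8,-2.9,0.3]},{"delta_pos":[2.8,-2.9,0.3]},{"delta_pos":[2.8,-2.9,0.3]},{"delta_pos":[2.8,-2.9,0.3]},{"delta_pos":[2.8,-2.9,0.3]},{"delta_pos":[2.8,-2.9,0.3]},{"delta_pos":[2.8,-2.9,0.3]},{"delta_pos":[2.8,-2.9,0.3]},{"delta_pos":[2.8,-2.9,0.3]}]'
python3 -m handwheel '[{"delta_pos":[0.2,-4,0.7]},{"delta_pos":[0.2,-4,0.7]},{"delta_pos":[0.2,-4,0.7]},{"delta_pos":[0.2,-4,0.7]},{"delta_pos":[0.2,-4,0.7]},{"delta_pos":[0.2,-4,0.7]},{"delta_pos":[0.2,-4,0.7]},{"delta_pos":[0,0,0]},{"delta_pos":[0,0,0]},{"delta_pos":[0,0,0]}]'
python3 - <<'E'
from h import *
p=shot('wrist'); save(p,'w1'); print(p['T'].round(3),np.array(p['hand_eye']).round(3))
np.savez('w1',**p)
C=cloud(p); print(C[::80,::80].round(0).tolist())
E
```

```text
[[-9.59000e-01  2.84000e-01 -0.00000e+00  1.84449e+02]
 [ 2.84000e-01  9.59000e-01  0.00000e+00  6.23280e+02]
 [ 0.00000e+00  0.00000e+00 -1.00000e+00  2.31323e+02]
 [ 0.00000e+00  0.00000e+00  0.00000e+00  1.00000e+00]] [[-2.00000e-03  9.49000e-01  3.16000e-01  8.09270e+01]
 [ 1.00000e+00  2.00000e-03  0.00000e+00  8.23000e-01]
 [-0.00000e+00  3.16000e-01 -9.49000e-01 -1.42087e+02]
 [ 0.00000e+00  0.00000e+00  0.00000e+00  1.00000e+00]]
[[[-428.0, -72.0, -762.0], [-368.0, 134.0, -765.0], [-305.0, 342.0, -762.0], [-243.0, 549.0, -763.0], [-182.0, 757.0, -764.0], [-119.0, 964.0, -763.0], [-57.0, 1169.0, -759.0], [4.0, 1379.0, -764.0]], [[-254.0, -183.0, -765.0], [-161.0, 95.0, -660.0], [-121.0, 261.0, -759.0], [-56.0, 481.0, -760.0], [10.0, 701.0, -759.0], [75.0, 921.0, -763.0], [141.0, 1140.0, -759.0], [207.0, 1363.0, -764.0]], [[18.0, 122.0, -254.0], [40.0, 120.0, -463.0], [86.0, 168.0, -760.0], [156.0, 403.0, -761.0], [226.0, 638.0, -761.0], [297.0, 873.0, -762.0], [367.0, 1108.0, -760.0], [435.0, 1341.0, -756.0]], [[173.0, -440.0, -757.0], [249.0, -192.0, -762.0], [324.0, 61.0, -760.0], [399.0, 313.0, -761.0], [460.0, 569.0, -715.0], [549.0, 818.0, -759.0], [579.0, 1033.0, -660.0], [700.0, 1323.0, -760.0]], [[437.0, -606.0, -760.0], [441.0, -151.0, -548.0], [424.0, 190.0, -357.0], [373.0, 445.0, -151.0], [411.0, 571.0, -152.0], [505.0, 705.0, -240.0], [377.0, 773.0, -1.0], [404.0, 863.0, -1.0]], [[484.0, -206.0, -296.0], [158.0, 567.0, 294.0], [162.0, 589.0, 297.0], [404.0, 463.0, 0.0], [427.0, 562.0, 8.0], [457.0, 658.0, 6.0], [186.0, 669.0, 297.0], [192.0, 689.0, 297.0]]]schema error: expected keys delta_pos, yaw
schema error: expected keys delta_pos, yaw
```

View pics/w1.png

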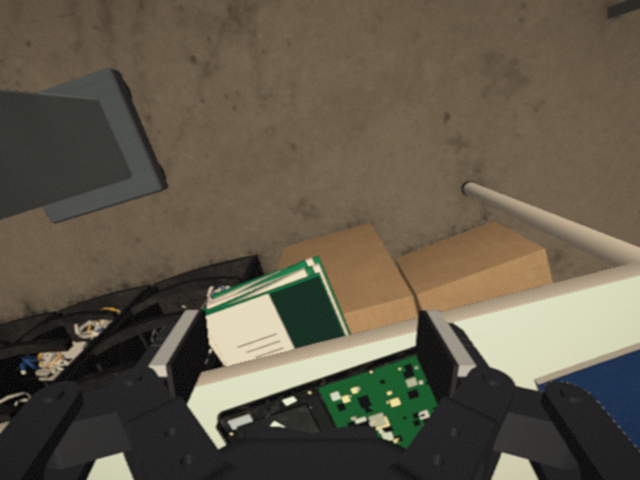

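```bash
python3 -m handwheel '[{"delta_pos":[2.8,-2.9,0.3],"yaw":-0.12},{"delta_pos":[2.8,-2.9,0.3],"yaw":-0.12},{"delta_pos":[2.8,-2.9,0.3],"yaw":-0.12},{"delta_pos":[2.8,-2.9,0.3],"yaw":-0.12},{"delta_pos":[2.8,-2.9,0.3],"yaw":-0.12},{"delta_pos":[2.8,-2.9,0.3],"yaw":-0.12},{"delta_pos":[2.8,-2.9,0.3],"yaw":-0.12},{"delta_pos":[2.8,-2.9,0.3],"yaw":-0.12},{"delta_pos":[2.8,-2.9,0.3],"yaw":-0.12},{"delta_pos":[2.8,-2.9,0.3],"yaw":-0.12}]'
python3 -m handwheel '[{"delta_pos":[0.5,-4,0.7],"yaw":0},{"delta_pos":[0.5,-4,0.7],"yaw":0},{"delta_pos":[0.5,-4,0.7],"yaw":0},{"delta_pos":[0.5,-4,0.7],"yaw":0},{"delta_pos":[0.5,-4,0.7],"yaw":0},{"delta_pos":[0.5,-4,0.7],"yaw":0},{"delta_pos":[0.5,-4,0.7],"yaw":0},{"delta_pos":[0.5,-4,0],"yaw":0},{"delta_pos":[0,-3,0],"yaw":0},{"delta_pos":[0,0,0],"yaw":0}]'
python3 - <<'E'
from h import *
p=shot('wrist'); save(p,'w2'); print(p['T'].round(3))
np.savez('w2',**p)
for nm in ['tablet','screen','spudger']:
    for b in models.boxes_of(p,nm)[:2]:print(nm,b)
E
```

```text
clock: 1.48
eef_pos: [465.5, 331.9, 261.8]
tool_rot: [3.141, -0.001, 1.648]
force: [1.7, 0.7, 0.4]
width: 85.8
gripper_force: 0.0
clock: 2.32
eef_pos: [504.2, -24.9, 311.3]
tool_rot: [3.14, 0.004, 1.643]
force: [-0.6, -0.9, 0.2]
width: 85.3
gripper_force: 0.0
[[-7.20000e-02  9.97000e-01  2.00000e-03  5.04218e+02]
 [ 9.97000e-01  7.20000e-02 -4.00000e-03 -2.49220e+01]
 [-4.00000e-03  2.00000e-03 -1.00000e+00  3.11280e+02]
 [ 0.00000e+00  0.00000e+00  0.00000e+00  1.00000e+00]]
tablet {'rect': [262.9, 0.0, 448.0, 246.6], 'score': 0.69}
screen {'rect': [278.6, 22.2, 433.5, 221.5], 'score': 0.63}
spudger {'rect': [222.0, 391.6, 310.3, 418.7], 'score': 0.66}
```

View pics/w2.png

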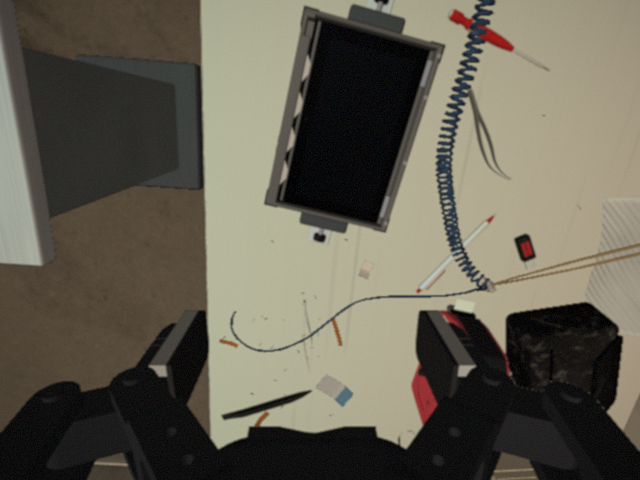

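```bash
python3 - <<'E'
from h import *
p={k:v for k,v in np.load('w2.npz').items()}
C=cloud(p); 
print('bench z',np.median(C[250:300,220:300,2]), 'bench left edge x rows 100,300,400:',[ (C[r,c:=int(np.argmax(C[r,150:320,2]>-30))+150].round(0)).tolist() for r in (100,300,380,440)])
m=np.zeros((480,640),bool); m[0:250,250:460]=1
m&=(C[...,2]>25)&(C[...,2]<38)
n,l,s,ce=cv2.connectedComponentsWithStats(m.astype(np.uint8)); i=1+np.argmax(s[1:,4]); m=l==i
print(s[i],np.median(C[m][:,2]))
r=cv2.minAreaRect(C[m][:,:2].astype(np.float32)); print('tablet',r, cv2.boxPoints(r).round(1).tolist())
g=p['color'].max(-1); m=np.zeros_like(m); m[380:425,215:320]=1; m&=g<75
P=C[m]; print('sp z',np.percentile(P[:,2],[5,50,95]))
r=cv2.minAreaRect(P[:,:2].astype(np.float32)); print('spudger',r,cv2.boxPoints(r).round(1).tolist(),P[:,:2].mean(0))
save(p,'w2c',(210,370,340,440),6)
E
```

```text
bench z -0.5924098211217199 bench left edge x rows 100,300,400: [[370.0, 69.0, -2.0], [370.0, -193.0, -1.0], [459.0, -15.0, 370.0], [469.0, -9.0, 394.0]]
[  264     6   181   227 24416] 29.697757049397666
tablet ((540.7796630859375, 47.72956848144531), (212.7891082763672, 152.87643432617188), 80.40929412841797) [[447.70001220703125, -44.400001525878906], [598.4000244140625, -69.9000015258789], [633.9000244140625, 139.89999389648438], [483.1000061035156, 165.39999389648438]]
sp z [0.89049871 5.78336974 8.65256602]
spudger ((500.2224426269531, -183.5549774169922), (467.7803649902344, 115.15312957763672), 76.5720443725586) [[389.8999938964844, -397.70001220703125], [501.8999938964844, -424.3999938964844], [610.5, 30.600000381469727], [498.5, 57.29999923706055]] [ 456.86571361 -363.84136381]
```

View pics/w2c.png

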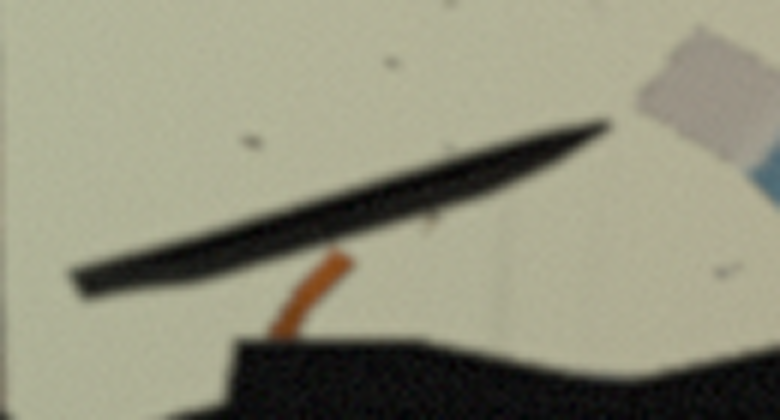

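```bash
python3 - <<'E'
from h import *
p={k:v for k,v in np.load('w2.npz').items()}
a=world(p,(311.7,390.5),z=0.6); b=world(p,(223,416.5),z=2); print(a,b,np.linalg.norm(a-b)); d=a-b; print(np.arctan2(d[1],d[0]), (a+b)/2)
E
```

```text
[ 526.69751372 -336.13373425    0.6       ] [ 391.4004471  -394.28934098    2.        ] 147.27298064981892
0.40595999612686756 [ 459.04898041 -365.21153762    1.3       ]
```

```bash
python3 -m handwheel '[{"delta_pos":[-0.8,-3.5,-1.3],"yaw":-0.122},{"delta_pos":[-0.8,-3.5,-1.3],"yaw":-0.122},{"delta_pos":[-0.8,-3.5,-1.3],"yaw":-0.122},{"delta_pos":[-0.8,-3.5,-1.3],"yaw":-0.122},{"delta_pos":[-0.8,-3.5,-1.3],"yaw":-0.122},{"delta_pos":[-0.8,-3.5,-1.3],"yaw":-0.122},{"delta_pos":[-0.8,-3.5,-1.3],"yaw":-0.122},{"delta_pos":[-0.8,-3.5,-1.3],"yaw":-0.122},{"delta_pos":[-0.8,-3.5,-1.3],"yaw":-0.122},{"delta_pos":[-0.8,-3.5,-1.3],"yaw":-0.122}]'
python3 -m handwheel '[{"delta_pos":[0,0,0],"yaw":0},{"delta_pos":[0,0,0],"yaw":0},{"delta_pos":[0,0,0],"yaw":0}]' -0.1
python3 - <<'E'
from h import *
p=shot('wrist'); save(p,'w3'); print(p['T'].round(3))
np.savez('w3',**p)
for b in models.boxes_of(p,'spudger')[:2]:print(b)
C=cloud(p); g=p['color'].max(-1)
R,t=cam(p)
def pix(X):
    q=R.T@(np.array(X)-t); return p['cx']+p['fx']*q[0]/-q[2], p['cy']-p['fy']*q[1]/-q[2]
print(pix([526.7,-336.1,.6]),pix([391.4,-394.3,2]))
m=((g<75)&(C[...,2]<15)&(C[...,2]>-5)).astype(np.uint8)
n,l,s,ce=cv2.connectedComponentsWithStats(m); i=1+np.argmax(s[1:,4])
P=C[l==i]; print(s[i], np.percentile(P[:,2],[5,50,95]), cv2.boxPoints(cv2.minAreaRect(P[:,:2].astype(np.float32))).round(1).tolist())
E
```

```text
clock: 3.35
eef_pos: [425.6, -366.3, 179.3]
tool_rot: [-3.141, -0.001, 0.432]
force: [0.2, 0.1, -0.3]
width: 85.4
gripper_force: 0.0
clock: 3.6
eef_pos: [425.6, -364.8, 179.8]
tool_rot: [-3.14, -0.001, 0.437]
force: [-0.0, 1.5, 0.4]
width: 51.2
gripper_force: 0.0
[[ 9.06000e-01  4.23000e-01 -0.00000e+00  4.25623e+02]
 [ 4.23000e-01 -9.06000e-01  2.00000e-03 -3.64774e+02]
 [ 1.00000e-03 -2.00000e-03 -1.00000e+00  1.79798e+02]
 [ 0.00000e+00  0.00000e+00  0.00000e+00  1.00000e+00]]
(np.float64(333.348713691508), np.float64(92.01387400118452)) (np.float64(326.01410887504943), np.float64(259.75097273606104))
[ 462   50   82   91 3443] [5.67058232 6.97162584 8.25301865] [[550.0999755859375, -480.1000061035156], [609.7999877929688, -481.8999938964844], [611.0, -441.6000061035156], [551.2999877929688, -439.79998779296875]]
```

View pics/w3.png

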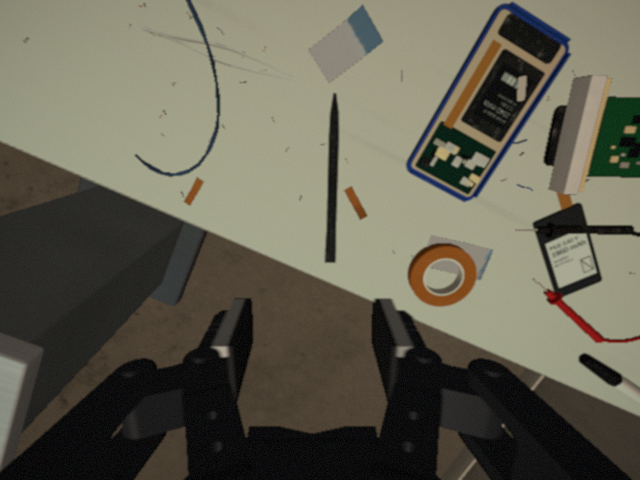

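```bash
python3 - <<'E'
from h import *
p={k:v for k,v in np.load('w3.npz').items()}
a=world(p,(334.5,93.5),z=0.6); b=world(p,(330.5,262),z=1); d=a-b;print(a,b,np.linalg.norm(d),np.arctan2(d[1],d[0]))
u=d/np.linalg.norm(d); g=a-55*u; print('grip',g,'delta',g-p['T'][:3,3]); print(cloud(p)[200,333],status.read_state()['width'])
E
```

```text
[ 526.07979535 -337.45582412    0.6       ] [ 390.79570759 -399.35762948    1.        ] 148.77425149753904 0.429130455799635
grip [ 476.06694197 -360.34015565    0.74787505] delta [  50.44355072    4.43421161 -179.05022022]
[ 446.76785898 -374.31430776    7.82006528] 38.823579919393886
```

```bash
python3 -m handwheel '[{"delta_pos":[1.7,0.2,-3.6],"yaw":-0.01},{"delta_pos":[1.7,0.2,-3.6],"yaw":0},{"delta_pos":[1.6,0.1,-3.6],"yaw":0},{"delta_pos":[0,0,-3.6],"yaw":0},{"delta_pos":[0,0,-1.5],"yaw":0},{"delta_pos":[0,0,0],"yaw":0},{"delta_pos":[0,0,0],"yaw":0}]' -0.5
python3 - <<'E'
from h import *
p=shot('wrist'); save(p,'w4',(200,200,440,480),2); print(p['T'][:3,3].round(1),status.read_state()['width'])
E
```

```text
clock: 4.28
eef_pos: [475.2, -360.3, 21.4]
tool_rot: [-3.141, -0.0, 0.426]
force: [0.5, -0.1, 1.3]
width: 21.2
gripper_force: 0.0
[ 475.2 -360.3   21.4] 21.0923861015423
```

View pics/w4.png

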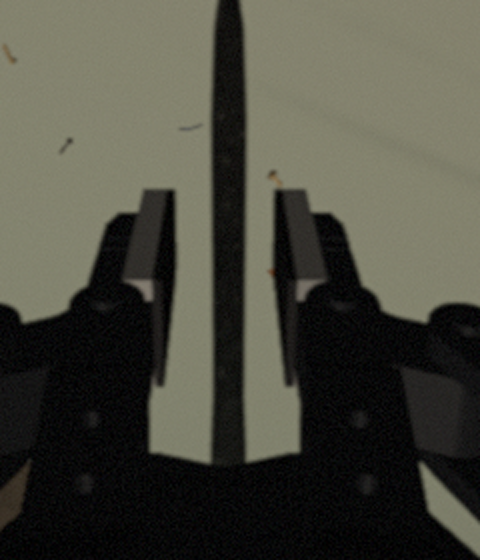

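```bash
python3 -m handwheel '[{"delta_pos":[0,0,-1],"yaw":0},{"delta_pos":[0,0,-0.8],"yaw":0},{"delta_pos":[0,0,0],"yaw":0}]'
python3 -m handwheel '[{"delta_pos":[0,0,0],"yaw":0},{"delta_pos":[0,0,0],"yaw":0},{"delta_pos":[0,0,0],"yaw":0},{"delta_pos":[0,0,0],"yaw":0}]' -1
```

```text
clock: 4.58
eef_pos: [474.4, -361.0, 2.8]
tool_rot: [-3.141, -0.0, 0.424]
force: [-0.1, 0.4, -0.3]
width: 21.5
gripper_force: 0.0
clock: 4.92
eef_pos: [474.6, -362.0, 3.6]
tool_rot: [3.141, -0.0, 0.424]
force: [0.9, 0.0, 1.0]
width: 6.4
gripper_force: 58.9
```

```bash
python3 -m handwheel '[{"delta_pos":[0,0,2],"yaw":0},{"delta_pos":[0,0,4],"yaw":0.1},{"delta_pos":[-0.8,0,3],"yaw":0.12},{"delta_pos":[-0.8,0,0],"yaw":0.12},{"delta_pos":[-0.8,0,0],"yaw":0.12},{"delta_pos":[-0.8,0,0],"yaw":0.12},{"delta_pos":[-0.8,0,0],"yaw":0.12},{"delta_pos":[-0.8,0,0],"yaw":0.12},{"delta_pos":[-0.8,0,0],"yaw":0.12},{"delta_pos":[-0.8,0,0],"yaw":0.12}]'
python3 -m handwheel '[{"delta_pos":[-0.8,0,0],"yaw":0.12},{"delta_pos":[-0.8,0,0],"yaw":0.12},{"delta_pos":[-0.8,0,0],"yaw":0.12},{"delta_pos":[-0.8,0,0],"yaw":0.12},{"delta_pos":[-0.8,0,0],"yaw":0.12},{"delta_pos":[-0.8,0,0],"yaw":0.12},{"delta_pos":[-0.8,0,0],"yaw":0.12},{"delta_pos":[-0.8,0,0],"yaw":0.12},{"delta_pos":[-0.8,0,0],"yaw":0.12},{"delta_pos":[-0.8,0,0],"yaw":0.12}]'
python3 -m handwheel '[{"delta_pos":[-0.5,0,0],"yaw":0.12},{"delta_pos":[0,0,0],"yaw":0.12},{"delta_pos":[0,0,0],"yaw":0},{"delta_pos":[0,0,0],"yaw":0}]'
python3 - <<'E'
from h import *
p=shot('wrist'); save(p,'w5'); np.savez('w5',**p); s=status.read_state();print(p['T'][:3,3].round(1),s['tool_rot'],s['qpos'],s['width'])
q=shot('top'); C=cloud(q)
for c in range(360,460,10):
    col=C[:,c]; i=np.where(abs(col[:,2])<15)[0]; i=i[i>200]; print(C[i.max(),c].round(0),end=' ')
E
```

```text
clock: 5.75
eef_pos: [410.0, -361.9, 93.5]
tool_rot: [3.141, 0.0, 1.49]
force: [0.3, 0.2, -1.1]
width: 5.9
gripper_force: 58.8
clock: 6.58
eef_pos: [329.9, -362.0, 93.5]
tool_rot: [-3.141, 0.0, 2.689]
force: [0.5, 0.1, 0.1]
width: 6.0
gripper_force: 58.8
clock: 6.92
eef_pos: [325.4, -362.1, 93.4]
tool_rot: [-3.141, 0.0, 2.92]
force: [0.5, 0.7, 0.0]
width: 5.9
gripper_force: 58.8
[ 325.4 -362.1   93.4] [-3.14137402e+00  3.46768718e-04  2.92015932e+00] [ 0.8549092   0.62347191 -0.10845478  2.08536206  0.149125    0.43942009
  1.98099215] 6.286908957325299
[ 369. -177.    3.] [ 367. -207.    3.] [ 368. -238.   -5.] [ 368. -266.   -0.] [ 369. -296.    2.] [ 367. -326.   -0.] [ 368. -355.   -1.] [ 368. -385.    0.] [ 369. -415.   -3.] [ 367. -445.   -4.]
```

View pics/w5.png

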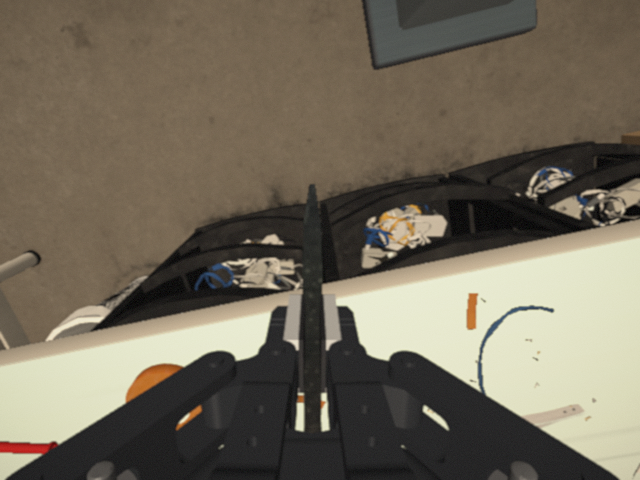

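```bash
python3 -m handwheel '[{"delta_pos":[0,0,-3],"yaw":0},{"delta_pos":[0,0,-3],"yaw":0},{"delta_pos":[0,0,-2],"yaw":0},{"delta_pos":[0,0,-1],"yaw":0},{"delta_pos":[0,0,-0.3],"yaw":0},{"delta_pos":[0,0,-0.3],"yaw":0},{"delta_pos":[0,0,-0.3],"yaw":0}]'
python3 -m handwheel '[{"delta_pos":[0,0,-0.3],"yaw":0},{"delta_pos":[0,0,-0.3],"yaw":0}]'
python3 -m handwheel '[{"delta_pos":[0,0,-0.3],"yaw":0},{"delta_pos":[0,0,-0.3],"yaw":0}]'
python3 - <<'E'
from h import *
p=shot('wrist'); save(p,'w6',(250,100,400,400),2); np.savez('w6',**p); s=status.read_state();print(p['T'][:3,3].round(1),s['force'],s['width'])
H=np.array(p['hand_eye'])
def tip(u,v):
    r=H[:3,:3]@np.array([(u-p['cx'])/p['fx'],-(v-p['cy'])/p['fy'],-1.]); t=H[:3,3]; k=-t[1]/r[1] if abs(r[1])>1e-3 else None
    return t,r
for uv in [(312,187)]:
    t,r=tip(*uv); 
    # tip distance 55 from (0,~-3): z=-3
    for z in (-4,0,2): k=(z-t[2])/r[2]; print((t+k*r).round(1))
E
```

```text
clock: 7.6
eef_pos: [323.3, -360.6, -5.8]
tool_rot: [3.141, -0.005, 2.922]
force: [-5.8, 3.5, 9.6]
width: 6.2
gripper_force: 60.8
clock: 7.77
eef_pos: [322.9, -360.6, -11.6]
tool_rot: [3.142, -0.005, 2.922]
force: [-4.8, 3.4, 8.4]
width: 6.1
gripper_force: 61.0
clock: 7.93
eef_pos: [323.4, -360.8, -17.6]
tool_rot: [-3.141, -0.004, 2.922]
force: [-4.7, 3.1, 7.6]
width: 6.3
gripper_force: 61.0
[ 323.4 -360.8  -17.6] [-4.15218482  2.2019283   7.54154395] 6.306273989396974
[56.5  0.9 -4. ]
[55.8  0.9  0. ]
[55.4  0.9  2. ]
```

View pics/w6.png

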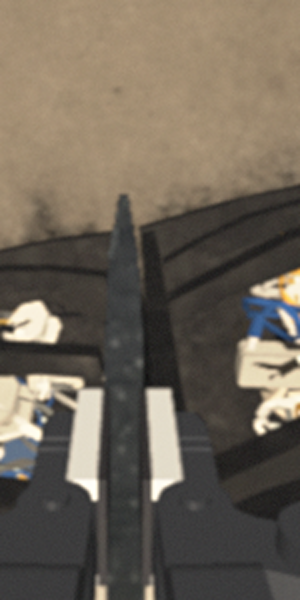

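```bash
python3 -m handwheel '[{"delta_pos":[0,0,-0.3],"yaw":0},{"delta_pos":[0,0,-0.3],"yaw":0},{"delta_pos":[0,0,-0.3],"yaw":0},{"delta_pos":[0,0,0],"yaw":0},{"delta_pos":[0,0,3],"yaw":0},{"delta_pos":[0,0,4],"yaw":0},{"delta_pos":[0,0,4],"yaw":0},{"delta_pos":[0,0,0],"yaw":0},{"delta_pos":[0,0,0],"yaw":0}]'
python3 - <<'E'
from h import *
p=shot('wrist'); save(p,'w7',(250,100,400,400),2); np.savez('w7',**p)
H=np.array(p['hand_eye']); d=p['z_map']
# cloud in tool frame
v,u=np.mgrid[0:480,0:640]
r=np.stack([(u-p['cx'])/p['fx'],-(v-p['cy'])/p['fy'],-np.ones_like(d)],-1)*d[...,None]
T=r@H[:3,:3].T+H[:3,3]
m=(abs(T[...,1])<8)&(abs(T[...,2])<70)&(T[...,0]>14)&(T[...,0]<80)&(d>0)
P=T[m]; print(len(P))
for a in range(14,70,4):
    s=(P[:,0]>=a)&(P[:,0]<a+4)
    if s.any(): print(a,s.sum(),np.median(P[s],0).round(1),np.ptp(P[s][:,1]).round(1))
vv,uu=np.where(m); i=np.argsort(vv)[:6]; print(list(zip(uu[i],vv[i])), T[vv[i],uu[i]].round(1).tolist())
E
```

```text
clock: 8.73
eef_pos: [326.7, -363.0, 85.2]
tool_rot: [-3.139, 0.004, 2.921]
force: [0.2, 0.0, -0.6]
width: 6.2
gripper_force: 58.9
1350
14 497 [ 16.4  -1.4 -65.3] 15.9
18 194 [19.9  0.6  9.6] 7.7
22 182 [23.9  0.3 12.9] 7.4
26 165 [28.   0.8 16.4] 7.0
30 145 [31.8  0.4 19.9] 6.5
34 103 [35.7  0.4 23.7] 5.2
38 64 [39.5  0.4 27.6] 3.4
[(np.int64(309), np.int64(206)), (np.int64(310), np.int64(206)), (np.int64(311), np.int64(206)), (np.int64(312), np.int64(206)), (np.int64(313), np.int64(206)), (np.int64(309), np.int64(207))] [[41.6, -0.6, 28.6], [41.5, -0.1, 28.9], [41.5, 0.4, 28.9], [41.3, 0.8, 29.8], [41.6, 1.3, 28.4], [41.0, -0.6, 29.0]]
```

```bash
python3 -m handwheel '[{"delta_pos":[1.5,3.3,1],"yaw":-0.117},{"delta_pos":[1.5,3.3,1],"yaw":-0.117},{"delta_pos":[1.5,3.3,1],"yaw":-0.117},{"delta_pos":[1.5,3.3,1],"yaw":-0.117},{"delta_pos":[1.5,3.3,1],"yaw":-0.117},{"delta_pos":[1.5,3.3,0.5],"yaw":-0.117},{"delta_pos":[1.5,3.3,0.5],"yaw":-0.117},{"delta_pos":[1.5,3.3,0.5],"yaw":-0.117},{"delta_pos":[1.3,3.3,0],"yaw":-0.117},{"delta_pos":[1.2,3.3,0],"yaw":-0.117}]'
python3 -m handwheel '[{"delta_pos":[0.6,3.4,0],"yaw":-0.117},{"delta_pos":[0.6,3.4,0],"yaw":-0.117},{"delta_pos":[0.6,3.4,0],"yaw":-0.114},{"delta_pos":[0,3.3,0],"yaw":0},{"delta_pos":[0,0,0],"yaw":0},{"delta_pos":[0,0,0],"yaw":0},{"delta_pos":[0,0,0],"yaw":0},{"delta_pos":[0,0,0],"yaw":0}]'
python3 - <<'E'
from h import *
p=shot('wrist'); save(p,'w8'); np.savez('w8',**p); s=status.read_state();print(p['T'].round(3),s['tool_rot'],s['width'])
E
```

```text
clock: 9.62
eef_pos: [470.4, -30.0, 147.1]
tool_rot: [-3.139, 0.0, 1.747]
force: [0.6, 0.3, 0.1]
width: 6.2
gripper_force: 58.9
clock: 10.28
eef_pos: [487.9, 101.4, 147.5]
tool_rot: [-3.14, 0.002, 1.403]
force: [0.3, -0.6, -0.1]
width: 6.1
gripper_force: 58.9
[[ 1.67000e-01  9.86000e-01 -2.00000e-03  4.87904e+02]
 [ 9.86000e-01 -1.67000e-01 -2.00000e-03  1.01440e+02]
 [-2.00000e-03 -1.00000e-03 -1.00000e+00  1.47484e+02]
 [ 0.00000e+00  0.00000e+00  0.00000e+00  1.00000e+00]] [-3.14052669e+00  1.64135284e-03  1.40295394e+00] 6.2231902799619725
```

View pics/w8.png

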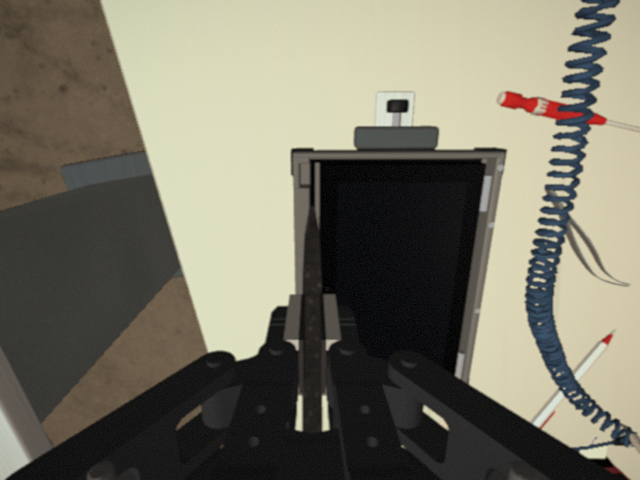

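```bash
cat >> h.py <<'E'
a=np.deg2rad(80.41-90); c0=np.array([540.8,47.7])
ux=np.array([np.cos(a),np.sin(a)]); uy=np.array([-ux[1],ux[0]])
def tab(P): q=P[...,:2]-c0; return q@ux,q@uy
E
python3 - <<'E'
from h import *
p={k:v for k,v in np.load('w8.npz').items()}; print(p['fx'],p['cx'],p['cy'])
C=cloud(p); X,Y=tab(C); Z=C[...,2]; ok=p['z_map']>0
for y0,y1 in [(60,66),(70,76),(82,87),(88,94),(95,98),(98,101)]:
    print(y0,[(x,round(float(np.median(Z[s])),1),int(np.median(p['color'][s].mean(-1)))) for x in range(-82,-48,2) if (s:=ok&(Y>y0)&(Y<y1)&(X>=x)&(X<x+2)).any()])
m=ok&(Z>26)&(Z<34)
for y0 in (60,70,80,85,90,95,100): 
    s=m&(abs(Y-y0)<3); print(y0,'x range',X[s].min().round(1),X[s].max().round(1),end='; ')
for x0 in (-70,-40,0,40,60):
    s=m&(abs(X-x0)<3); print(x0,'ymax',Y[s].max().round(1),end='; ')
E
```

```text
362.79768606269437 311.8707892425529 240.53923185378042
60 [(-82, -0.5, 212), (-80, 230.3, 20), (-78, 228.5, 19), (-76, 228.9, 20), (-74, 228.3, 20), (-72, 228.6, 20), (-70, 228.4, 20), (-68, 225.2, 20), (-66, 139.2, 55), (-64, 139.9, 37), (-62, 139.4, 34), (-60, 139.1, 35), (-58, 138.2, 41), (-56, 223.5, 28), (-54, 228.6, 20), (-52, 228.5, 20), (-50, 228.3, 20)]
70 [(-82, -0.5, 211), (-80, -0.7, 212), (-78, -0.4, 207), (-76, 29.5, 165), (-74, 30.0, 106), (-72, 29.6, 107), (-70, 29.7, 106), (-68, 29.5, 105), (-66, 129.6, 67), (-64, 130.1, 32), (-62, 130.0, 31), (-60, 130.5, 34), (-58, 24.3, 100), (-56, 29.8, 36), (-54, 30.1, 3), (-52, 29.7, 7), (-50, 30.0, 6)]
82 [(-82, -0.5, 212), (-80, -0.7, 207), (-78, -0.6, 189), (-76, 29.7, 151), (-74, 29.2, 108), (-72, 28.6, 86), (-70, 13.7, 102), (-68, 13.3, 108), (-66, 13.0, 108), (-64, 118.7, 64), (-62, 119.3, 32), (-60, 24.6, 57), (-58, 24.2, 105), (-56, 29.6, 37), (-54, 29.7, 4), (-52, 29.7, 6), (-50, 29.8, 7)]
88 [(-82, -0.7, 212), (-80, -0.5, 207), (-78, 26.1, 112), (-76, 28.5, 89), (-74, 29.7, 108), (-72, 28.7, 89), (-70, 13.5, 99), (-6
[... 301 characters left out ...]
9.2, 100), (-66, 29.7, 101), (-64, 16.5, 62), (-62, 16.9, 10), (-60, 17.3, 47), (-58, 16.9, 55), (-56, 26.8, 15), (-54, 26.8, 4), (-52, 28.0, 6), (-50, 27.7, 6)]
98 [(-82, -0.2, 211), (-80, -0.7, 208), (-78, 26.1, 157), (-76, 28.0, 94), (-74, 29.1, 107), (-72, 29.7, 107), (-70, 29.4, 108), (-68, 29.3, 107), (-66, 29.6, 107), (-64, 28.9, 87), (-62, 23.1, 66), (-60, 28.4, 80), (-58, 17.1, 52), (-56, 23.1, 66), (-54, 23.4, 66), (-52, 27.5, 81), (-50, 23.0, 65)]
60 x range -75.1 74.2; 70 x range -74.9 74.5; 80 x range -74.7 74.5; 85 x range -74.6 74.4; 90 x range -76.1 76.1; 95 x range -76.7 76.1; 100 x range -76.6 75.9; -70 ymax 105.8; -40 ymax 104.6; 0 ymax 104.6; 40 ymax 105.0; 60 ymax 106.3;
```

```bash
cat > tip.py <<'E'
from h import *
def tipinfo(p):
    C=cloud(p); T=(C-p['T'][:3,3])@p['T'][:3,:3]; X,Y=tab(C)
    m=(p['z_map']>0)&(abs(T[...,1])<8)&(T[...,2]>3)&(T[...,2]<40)&(T[...,0]>16)&(T[...,0]<60)&(abs(T[...,2]-0.9*T[...,0]+9)<5)&(C[...,2]>33)
    v,u=np.where(m); x=T[m]
    for a in range(16,48,4):
        s=(x[:,0]>=a)&(x[:,0]<a+4)
        if s.sum()>5: print(a,s.sum(),'tabx mid',((X[m][s].min()+X[m][s].max())/2).round(2),'w',np.ptp(X[m][s]).round(1),'taby',np.median(Y[m][s]).round(1),'z',np.median(C[m][s][:,2]).round(1))
    i=np.argmin(v); k=v<=v.min()+1
    print('tip tool',T[m][k].mean(0).round(2),'tab',X[m][k].mean().round(2),Y[m][k].max().round(2),'z',C[m][k][:,2].mean().round(1))
if __name__=='__main__':
    p=shot('wrist'); np.savez('wl',**p); s=status.read_state(); x,y=tab(s['eef_pos']); print('tcp tab',x.round(2),y.round(2),s['eef_pos'].round(1),s['tool_rot'].round(4)); tipinfo(p)
    C=cloud(p);X,Y=tab(C);Z=C[...,2]
    for y0 in (84,88,92):
        s=(abs(Y-y0)<1.5)&(X>-73)&(X<-52)&(Z<32)
        o=np.argsort(X[s]); print(y0,[(round(float(np.median(X[s][o][i:i+4])),1),round(float(np.median(Z[s][o][i:i+4])))) for i in range(0,s.sum(),4)][::3])
E
python3 tip.py
```

```text
tcp tab -60.74 44.24 [488.3 101.4 147.9] [-3.1409e+00  1.2000e-03  1.4028e+00]
16 214 tabx mid -61.09 w 8.1 taby 62.1 z 140.5
20 187 tabx mid -60.9 w 7.7 taby 66.2 z 137.4
24 174 tabx mid -61.1 w 7.4 taby 70.0 z 133.9
28 167 tabx mid -60.87 w 7.0 taby 74.1 z 130.6
32 132 tabx mid -61.08 w 6.5 taby 77.9 z 126.8
36 97 tabx mid -61.09 w 4.7 taby 82.0 z 122.9
40 41 tabx mid -61.08 w 2.9 taby 85.3 z 119.8
tip tool [42.37 -0.18 28.95] tab -61.09 86.77 z 118.7
84 [(-72.8, 30), (-70.7, 29), (-69.4, 14), (-67.1, 13), (-64.5, 13), (-62.2, 17), (-59.9, 17), (-58.1, 24), (-56.0, 26), (-53.9, 29), (-52.1, 29)]
88 [(-72.8, 30), (-70.7, 29), (-69.4, 13), (-67.1, 13), (-64.4, 13), (-62.2, 16), (-59.9, 17), (-57.7, 24), (-55.7, 29), (-53.9, 30), (-52.1, 30)]
92 [(-72.8, 29), (-71.0, 29), (-69.6, 14), (-67.4, 13), (-65.2, 13), (-62.9, 17), (-60.7, 16), (-58.5, 25), (-56.3, 24), (-54.3, 31), (-52.5, 30)]
```

```bash
python3 -m handwheel '[{"delta_pos":[0.15,0.08,-1.5],"yaw":0},{"delta_pos":[0,0,-2],"yaw":0},{"delta_pos":[0,0,-2],"yaw":0},{"delta_pos":[0,0,-1.5],"yaw":0},{"delta_pos":[0,0,-0.8],"yaw":0},{"delta_pos":[0,0,0],"yaw":0},{"delta_pos":[0,0,0],"yaw":0},{"delta_pos":[0,0,0],"yaw":0}]'; python3 tip.py
```

```text
clock: 11.05
eef_pos: [490.6, 103.8, 71.1]
tool_rot: [3.14, -0.0, 1.405]
force: [0.1, -0.3, -0.6]
width: 6.1
gripper_force: 58.9
tcp tab -58.74 47.17 [490.7 104.   71.2] [ 3.1399e+00 -7.0000e-04  1.4053e+00]
16 208 tabx mid -59.01 w 8.1 taby 64.8 z 64.0
20 191 tabx mid -58.82 w 7.7 taby 68.8 z 60.8
24 184 tabx mid -58.99 w 7.4 taby 73.0 z 57.3
28 162 tabx mid -58.8 w 6.9 taby 77.0 z 54.0
32 135 tabx mid -59.01 w 6.5 taby 80.9 z 50.1
36 95 tabx mid -59.01 w 4.7 taby 84.7 z 46.5
40 42 tabx mid -59.0 w 2.9 taby 88.1 z 43.0
tip tool [42.37 -0.18 28.92] tab -59.01 89.73 z 42.2
84 [(-72.6, 29), (-71.5, 29), (-70.5, 29), (-70.1, 21), (-68.6, 14), (-67.4, 14), (-66.3, 14), (-65.2, 13), (-63.8, 14), (-62.4, 16), (-61.0, 16), (-57.4, 24), (-56.1, 27), (-54.9, 30), (-53.9, 30), (-52.8, 29)]
88 [(-73.0, 30), (-72.0, 29), (-70.9, 29), (-70.2, 23), (-69.6, 14), (-68.2, 13), (-66.9, 13), (-65.7, 13), (-64.6, 13), (-63.2, 14), (-61.8, 16), (-60.7, 17), (-59.6, 16), (-58.5, 24), (-57.2, 24), (-56.4, 24), (-55.4, 30), (-54.4, 30), (-53.1, 30), (-52.3, 29)]
92 [(-72.9, 30), (-71.8, 29), (-70.8, 29), (-70.2, 18), (-69.3, 13), (-67.9, 13), (-66.5, 14), (-65.2, 13), (-64.0, 14), (-62.8, 17), (-61.5, 16), (-60.1, 16), (-59.0, 24), (-58.0, 24), (-56.9, 24), (-55.7, 30), (-54.4, 30), (-53.4, 30), (-52.4, 30)]
```

```bash
python3 -m handwheel '[{"delta_pos":[-0.07,-0.08,-0.4],"yaw":0},{"delta_pos":[0,0,-0.4],"yaw":0},{"delta_pos":[0,0,-0.4],"yaw":0},{"delta_pos":[0,0,-0.4],"yaw":0},{"delta_pos":[0,0,0],"yaw":0},{"delta_pos":[0,0,0],"yaw":0}]'; sed -i 's/>33)/>21)/' tip.py; python3 tip.py | grep -v ^8
```

```text
clock: 11.6
eef_pos: [489.2, 103.3, 54.0]
tool_rot: [-3.141, 0.0, 1.406]
force: [0.3, 0.6, -1.0]
width: 6.2
gripper_force: 58.9
tcp tab -60.14 46.22 [489.2 103.3  54.1] [-3.1413e+00  1.0000e-04  1.4058e+00]
16 208 tabx mid -60.39 w 8.1 taby 64.1 z 47.0
20 193 tabx mid -60.21 w 7.7 taby 68.2 z 43.6
24 175 tabx mid -60.4 w 7.4 taby 72.1 z 40.2
28 184 tabx mid -60.18 w 15.7 taby 76.4 z 36.6
32 238 tabx mid -60.22 w 15.8 taby 79.9 z 31.7
36 192 tabx mid -57.58 w 10.4 taby 84.2 z 29.4
40 135 tabx mid -57.13 w 9.5 taby 87.8 z 25.9
44 58 tabx mid -57.55 w 2.9 taby 92.1 z 24.0
tip tool [50.34  2.25 31.71] tab -58.03 96.58 z 22.3
92 [(-72.7, 28), (-71.7, 29), (-70.7, 29), (-70.2, 21), (-70.1, 20), (-68.9, 13), (-67.6, 14), (-66.6, 13), (-65.6, 13), (-64.6, 13), (-63.5, 14), (-62.5, 16), (-61.5, 17), (-60.5, 17), (-59.5, 16), (-58.5, 24), (-57.5, 24), (-56.6, 24), (-55.8, 30), (-54.8, 30), (-53.9, 30), (-53.0, 30), (-52.0, 30)]
```

```bash
python3 -m handwheel '[{"delta_pos":[0.06,-0.01,0.06],"yaw":0},{"delta_pos":[0,0,0],"yaw":0},{"delta_pos":[0,0,0],"yaw":0}]'; python3 tip.py | head -5
python3 -m handwheel '[{"delta_pos":[-0.025,-0.15,0],"yaw":0},{"delta_pos":[-0.05,-0.3,0],"yaw":0},{"delta_pos":[-0.055,-0.325,0],"yaw":0},{"delta_pos":[-0.055,-0.325,0],"yaw":0},{"delta_pos":[-0.055,-0.325,0],"yaw":0},{"delta_pos":[-0.055,-0.325,0],"yaw":0}]'; python3 tip.py | head -5
```

```text
clock: 11.9
eef_pos: [490.0, 103.2, 55.1]
tool_rot: [3.141, -0.0, 1.406]
force: [0.7, -0.8, -1.1]
width: 6.0
gripper_force: 58.9
tcp tab -59.39 46.23 [489.9 103.2  55.1] [ 3.1414e+00 -1.0000e-04  1.4058e+00]
16 212 tabx mid -59.57 w 8.1 taby 64.3 z 48.0
20 190 tabx mid -59.75 w 7.6 taby 68.2 z 44.6
24 183 tabx mid -59.58 w 7.4 taby 72.3 z 41.3
28 155 tabx mid -57.34 w 11.8 taby 76.3 z 37.8
clock: 12.45
eef_pos: [486.8, 85.1, 54.9]
tool_rot: [-3.141, 0.0, 1.405]
force: [-0.6, 0.1, -0.2]
width: 6.3
gripper_force: 58.9
tcp tab -59.49 27.01 [486.6  84.2  54.9] [-3.1413e+00  8.0000e-04  1.4045e+00]
16 214 tabx mid -59.71 w 8.1 taby 45.9 z 47.8
20 187 tabx mid -59.72 w 7.3 taby 50.0 z 44.5
24 178 tabx mid -59.72 w 7.4 taby 53.9 z 41.2
28 164 tabx mid -61.93 w 10.9 taby 58.0 z 37.7
```

```bash
python3 -m handwheel '[{"delta_pos":[-0.055,-0.325,0],"yaw":0},{"delta_pos":[-0.055,-0.325,0],"yaw":0},{"delta_pos":[-0.055,-0.325,0],"yaw":0},{"delta_pos":[-0.055,-0.325,0],"yaw":0},{"delta_pos":[-0.055,-0.325,0],"yaw":0},{"delta_pos":[-0.055,-0.325,0],"yaw":0},{"delta_pos":[-0.055,-0.325,0],"yaw":0},{"delta_pos":[-0.055,-0.325,0],"yaw":0},{"delta_pos":[-0.055,-0.325,0],"yaw":0}]'; python3 tip.py | head -4
python3 - <<'E'
from h import *
p={k:v for k,v in np.load('wl.npz').items()}
C=cloud(p);X,Y=tab(C);Z=C[...,2]
for y0 in range(40,72,3):
    s=(abs(Y-y0)<1.5)&(X>-66)&(X<-54); print(y0,[(x,round(float(np.median(Z[k])))) for x in range(-66,-54) if (k:=s&(X>=x)&(X<x+1)).any()])
E
```

```text
clock: 13.25
eef_pos: [481.8, 56.4, 55.0]
tool_rot: [-3.141, -0.0, 1.406]
force: [-0.6, 3.0, 3.4]
width: 6.1
gripper_force: 59.4
tcp tab -59.77 -2.47 [481.5  55.2  55. ] [-3.1409e+00  8.0000e-04  1.4050e+00]
16 199 tabx mid -59.9 w 8.0 taby 16.8 z 49.6
20 196 tabx mid -59.69 w 7.6 taby 20.6 z 46.5
24 171 tabx mid -59.91 w 7.2 taby 24.7 z 43.6
40 [(-66, 29), (-65, 30), (-64, 29), (-63, 28), (-62, 29), (-61, 31), (-60, 31), (-59, 31), (-58, 24), (-57, 24), (-56, 29), (-55, 30)]
43 [(-66, 30), (-65, 29), (-64, 29), (-63, 28), (-62, 28), (-61, 29), (-60, 28), (-59, 28), (-58, 24), (-57, 24), (-56, 30), (-55, 30)]
46 [(-66, 30), (-65, 30), (-64, 29), (-63, 28), (-62, 28), (-61, 28), (-60, 28), (-59, 28), (-58, 24), (-57, 24), (-56, 30), (-55, 30)]
49 [(-66, 30), (-65, 30), (-64, 29), (-63, 28), (-62, 28), (-61, 28), (-60, 28), (-59, 28), (-58, 24), (-57, 23), (-56, 30), (-55, 30)]
52 [(-66, 29), (-65, 29), (-64, 29), (-63, 28), (-62, 28), (-61, 28), (-60, 28), (-59, 28), (-58, 24), (-57, 24), (-56, 30), (-55, 30)]
55 [(-66, 29), (-65, 30), (-64, 29), (-63, 28), (-62, 28), (-61, 28), (-60, 28), (-59, 27), (-58, 24), (-57, 24), (-56, 30), (-55, 30)]
58 [(-66, 29), (-65, 29), (-64, 29), (-63, 28), (-62, 28), (-61, 28), (-60, 24), (-59, 24), (-58, 24), (-57, 24), (-56, 29), (-55, 30)]
61 [(-66, 30), (-65, 30), (-64, 29), (-63, 28), (-62, 17), (-61, 17), (-60, 16), (-59, 24), (-58, 24), (-57, 24), (-56, 29), (-55, 30)]
64 [(-66, 29), (-65, 29), (-64, 29), (-63, 17), (-62, 17), (-61, 17), (-60, 17), (-59, 24), (-58, 24), (-57, 25), (-56, 30), (-55, 30)]
67 [(-66, 29), (-65, 29), (-64, 29), (-63, 17), (-62, 16), (-61, 16), (-60, 17), (-59, 24), (-58, 24), (-57, 24), (-56, 30), (-55, 30)]
70 [(-66, 30), (-65, 29), (-64, 29), (-63, 17), (-62, 16), (-61, 16), (-60, 17), (-59, 24), (-58, 24), (-57, 24), (-56, 29), (-55, 30)]
```

```bash
python3 -m handwheel '[{"delta_pos":[0,0,0.5],"yaw":0},{"delta_pos":[0,0,1.5],"yaw":0},{"delta_pos":[0,0,2.5],"yaw":0},{"delta_pos":[0.08,0.51,1],"yaw":0.121},{"delta_pos":[0.08,0.51,0],"yaw":0.121},{"delta_pos":[0.08,0.51,0],"yaw":0.121},{"delta_pos":[0.08,0.51,0],"yaw":0.121},{"delta_pos":[0.08,0.51,0],"yaw":0.121},{"delta_pos":[0.08,0.51,0],"yaw":0.121},{"delta_pos":[0.08,0.51,0],"yaw":0.121}]'
python3 -m handwheel '[{"delta_pos":[0.08,0.51,0],"yaw":0.121},{"delta_pos":[0.08,0.51,0],"yaw":0.121},{"delta_pos":[0.08,0.51,0],"yaw":0.121},{"delta_pos":[0.08,0.51,0],"yaw":0.121},{"delta_pos":[0.08,0.51,0],"yaw":0.121},{"delta_pos":[0.08,0.51,0],"yaw":0.121},{"delta_pos":[0.08,0.51,0],"yaw":0.121},{"delta_pos":[0.08,0.51,0],"yaw":0.121},{"delta_pos":[0.08,0.51,0],"yaw":0.121},{"delta_pos":[0.08,0.51,0],"yaw":0.121}]'
python3 -m handwheel '[{"delta_pos":[0.08,0.51,0],"yaw":0.121},{"delta_pos":[0.08,0.51,0],"yaw":0.121},{"delta_pos":[0.08,0.51,0],"yaw":0.121},{"delta_pos":[0.08,0.51,0],"yaw":0.121},{"delta_pos":[0.08,0.51,0],"yaw":0.121},{"delta_pos":[0.08,0.51,0],"yaw":0.121},{"delta_pos":[0.08,0.51,0],"yaw":0.121},{"delta_pos":[0.08,0.51,0],"yaw":0.121},{"delta_pos":[0.08,0.51,0],"yaw":0.121},{"delta_pos":[0,0,0],"yaw":0}]'
python3 - <<'E'
from h import *
import tip
s=status.read_state(); print(s['qpos'],s['tool_rot'],s['eef_pos'],tab(s['eef_pos']))
p=shot('wrist'); np.savez('wl',**p); tip.tipinfo(p)
C=cloud(p);X,Y=tab(C);Z=C[...,2]
for y0 in range(36,74,3):
    s=(abs(Y-y0)<1.5)&(X>-66)&(X<-54)&(Z<32); print(y0,[(x,round(float(np.median(Z[k])))) for x in range(-66,-54) if (k:=s&(X>=x)&(X<x+1)).any()])
E
```

```text
clock: 14.13
eef_pos: [486.7, 91.3, 109.7]
tool_rot: [-3.139, 0.0, 2.258]
force: [-0.3, 0.4, -0.7]
width: 6.2
gripper_force: 58.9
clock: 14.97
eef_pos: [495.0, 142.0, 109.6]
tool_rot: [-3.14, -0.002, -2.815]
force: [1.3, -0.0, -0.7]
width: 6.1
gripper_force: 58.9
clock: 15.8
eef_pos: [502.3, 188.9, 109.3]
tool_rot: [3.14, -0.001, -1.728]
force: [0.6, -0.4, -0.4]
width: 6.3
gripper_force: 58.9
[ 0.13806943  0.8059749  -0.89040537  1.92796739  0.85127097  0.84125746
  1.76345913] [ 3.14034148e+00 -8.62710403e-04 -1.72796795e+00] [502.34407183 188.90129439 109.33295171] (np.float64(-61.44217490822051), np.float64(132.8213954553703))
16 209 tabx mid -60.65 w 7.6 taby 114.9 z 101.4
20 189 tabx mid -60.61 w 7.7 taby 110.9 z 97.9
24 174 tabx mid -60.58 w 6.9 taby 106.8 z 94.5
28 158 tabx mid -60.57 w 7.0 taby 102.8 z 91.3
32 118 tabx mid -60.54 w 6.1 taby 98.9 z 87.6
36 80 tabx mid -60.52 w 4.3 taby 95.1 z 83.9
40 23 tabx mid -60.48 w 2.4 taby 92.1 z 81.0
tip tool [41.15 -0.69 28.9 ] tab -60.37 91.96 z 80.5
36 [(-66, 29), (-65, 30), (-64, 30), (-63, 28), (-62, 17), (-61, 16), (-60, 17), (-5
[... 983 characters left out ...]
-56, 26), (-55, 30)]
60 [(-66, 30), (-65, 30), (-64, 29), (-63, 28), (-62, 28), (-61, 27), (-60, 16), (-59, 20), (-58, 24), (-57, 24), (-56, 27), (-55, 30)]
63 [(-66, 29), (-65, 30), (-64, 29), (-63, 28), (-62, 17), (-61, 16), (-60, 16), (-59, 20), (-58, 24), (-57, 24), (-56, 29), (-55, 30)]
66 [(-66, 29), (-65, 29), (-64, 29), (-63, 22), (-62, 16), (-61, 16), (-60, 16), (-59, 22), (-58, 23), (-57, 24), (-56, 27), (-55, 30)]
69 [(-66, 30), (-65, 30), (-64, 29), (-63, 29), (-62, 16), (-61, 17), (-60, 17), (-59, 20), (-58, 25), (-57, 24), (-56, 26), (-55, 30)]
72 [(-66, 30), (-65, 30), (-64, 29), (-63, 16), (-62, 16), (-61, 17), (-60, 17), (-59, 20), (-58, 25), (-57, 24), (-56, 27), (-55, 30)]
```

```bash
python3 -m handwheel '[{"delta_pos":[0,-0.35,-1],"yaw":-0.01},{"delta_pos":[0,0,-1.5],"yaw":0},{"delta_pos":[0,0,-1.2],"yaw":0},{"delta_pos":[0,0,-0.6],"yaw":0},{"delta_pos":[0,0,0],"yaw":0},{"delta_pos":[0,0,0],"yaw":0}]'; python3 tip.py | grep -v ^8
```

```text
clock: 16.35
eef_pos: [502.5, 185.4, 66.6]
tool_rot: [3.141, -0.001, -1.742]
force: [0.1, 0.6, 0.3]
width: 6.2
gripper_force: 58.9
tcp tab -60.46 129.78 [502.8 185.7  67.1] [-3.1415e+00  1.0000e-04 -1.7417e+00]
16 195 tabx mid -60.21 w 7.6 taby 111.3 z 58.7
20 186 tabx mid -60.22 w 7.7 taby 107.5 z 55.3
24 169 tabx mid -60.26 w 7.0 taby 103.4 z 51.9
28 162 tabx mid -60.27 w 6.9 taby 99.4 z 48.6
32 123 tabx mid -60.28 w 6.1 taby 95.6 z 44.8
36 80 tabx mid -60.32 w 4.3 taby 91.6 z 40.9
40 23 tabx mid -60.34 w 2.4 taby 88.7 z 38.1
44 30 tabx mid -54.39 w 2.5 taby 82.6 z 30.1
tip tool [57.93  3.48 38.72] tab -64.45 71.66 z 27.9
92 [(-72.7, 29), (-71.7, 30), (-70.7, 29), (-69.7, 29), (-69.1, 14), (-67.7, 14), (-66.6, 13), (-65.5, 14), (-64.1, 13), (-63.0, 13), (-61.9, 16), (-60.0, 16), (-58.5, 24), (-57.4, 24), (-56.4, 24), (-55.5, 30), (-54.0, 30), (-53.0, 30), (-52.0, 31)]
```

```bash
python3 -m handwheel '[{"delta_pos":[0.09,-0.02,-0.4],"yaw":0},{"delta_pos":[0,0,-0.4],"yaw":0},{"delta_pos":[0,0,-0.4],"yaw":0},{"delta_pos":[0,0,0],"yaw":0},{"delta_pos":[0,0,0],"yaw":0},{"delta_pos":[0,0,0],"yaw":0}]'; python3 tip.py | head -7
python3 -m handwheel '[{"delta_pos":[-0.025,-0.15,0],"yaw":0},{"delta_pos":[-0.055,-0.325,0],"yaw":0},{"delta_pos":[-0.055,-0.325,0],"yaw":0},{"delta_pos":[-0.055,-0.325,0],"yaw":0},{"delta_pos":[-0.055,-0.325,0],"yaw":0},{"delta_pos":[-0.055,-0.325,0],"yaw":0},{"delta_pos":[-0.055,-0.325,0],"yaw":0},{"delta_pos":[-0.055,-0.325,0],"yaw":0}]'; python3 tip.py | head -7
```

```text
clock: 16.9
eef_pos: [503.7, 185.4, 54.9]
tool_rot: [3.142, 0.0, -1.741]
force: [-0.9, -0.2, -0.5]
width: 6.5
gripper_force: 58.9
tcp tab -59.51 129.62 [503.7 185.4  55. ] [-3.1415e+00  1.0000e-04 -1.7414e+00]
16 195 tabx mid -59.04 w 7.7 taby 111.6 z 46.9
20 192 tabx mid -59.04 w 7.7 taby 107.7 z 43.6
24 173 tabx mid -59.07 w 6.9 taby 103.6 z 40.2
28 158 tabx mid -59.07 w 7.0 taby 99.6 z 36.9
32 177 tabx mid -59.57 w 15.8 taby 95.5 z 32.4
36 163 tabx mid -56.49 w 9.5 taby 91.5 z 29.9
clock: 17.62
eef_pos: [499.5, 160.7, 54.9]
tool_rot: [-3.142, -0.0, -1.742]
force: [0.9, -0.5, -0.3]
width: 6.1
gripper_force: 58.9
tcp tab -59.5 103.56 [499.4 159.7  54.8] [ 3.1414e+00 -1.2000e-03 -1.7422e+00]
16 196 tabx mid -58.96 w 7.6 taby 86.6 z 47.0
20 192 tabx mid -58.98 w 7.7 taby 82.6 z 43.7
24 167 tabx mid -59.01 w 6.9 taby 78.4 z 40.2
28 159 tabx mid -57.31 w 10.4 taby 74.5 z 36.9
32 259 tabx mid -59.52 w 15.8 taby 70.4 z 30.5
36 257 tabx mid -59.54 w 15.7 taby 66.5 z 29.6
```

```bash
cat > catch.py <<'E'
from h import *
s=status.read_state(); p=shot('wrist'); np.savez('wl',**p); x,y=tab(s['eef_pos']); print('tcp tab',x.round(1),y.round(1),s['eef_pos'].round(1),'tip y~',(y-42).round(1))
C=cloud(p);X,Y=tab(C);Z=C[...,2]; T=(C-p['T'][:3,3])@p['T'][:3,:3]
k=(abs(T[...,1])<3)&(T[...,2]<20)&(p['z_map']>0)
for a0 in (16,20,24):
    m=k&(T[...,0]>a0)&(T[...,0]<a0+4); print('tool z at',a0,np.median(T[m][:,2]).round(1),end='; ')
print()
for i,y0 in enumerate((50,12,-26,-64)):
    s=(abs(Y-y0)<3)&(X>-66)&(X<-54)&(Z<32); print('catch',i+1,[(x,round(float(np.median(Z[k])))) for x in range(-66,-54) if (k:=s&(X>=x)&(X<x+1)).sum()>2])
s=(abs(Y)<80)&(X>-50)&(X<-30)&(p['z_map']>0)&(abs(T[...,1])>60); print('screen z',np.median(Z[s]) if s.any() else None)
E
python3 -m handwheel '[{"delta_pos":[-0.05,-0.3,0],"yaw":0},{"delta_pos":[-0.055,-0.325,0],"yaw":0},{"delta_pos":[-0.055,-0.325,0],"yaw":0},{"delta_pos":[-0.055,-0.325,0],"yaw":0},{"delta_pos":[-0.055,-0.325,0],"yaw":0},{"delta_pos":[-0.055,-0.325,0],"yaw":0},{"delta_pos":[-0.055,-0.325,0],"yaw":0}]'; python3 catch.py
```

```text
clock: 18.25
eef_pos: [495.8, 138.1, 54.9]
tool_rot: [-3.141, -0.0, -1.742]
force: [0.4, 0.6, -1.1]
width: 6.6
gripper_force: 58.9
tcp tab -59.4 81.6 [495.8 138.1  54.9] tip y~ 39.6
tool z at 16 8.2; tool z at 20 11.5; tool z at 24 14.9; 
catch 1 [(-66, 30), (-65, 30), (-64, 29), (-63, 28), (-62, 28), (-57, 23), (-56, 29), (-55, 30)]
catch 2 [(-66, 29), (-65, 30), (-64, 29), (-63, 28), (-62, 28), (-61, 28), (-60, 28), (-59, 28), (-58, 28), (-57, 24), (-56, 29), (-55, 30)]
catch 3 [(-66, 30), (-65, 30), (-64, 29), (-63, 28), (-62, 28), (-61, 28), (-60, 28), (-59, 28), (-58, 28), (-57, 24), (-56, 29), (-55, 30)]
catch 4 []
screen z None
```

```bash
python3 -m handwheel '[{"delta_pos":[-0.055,-0.325,0],"yaw":0},{"delta_pos":[-0.055,-0.325,0],"yaw":0},{"delta_pos":[-0.055,-0.325,0],"yaw":0},{"delta_pos":[-0.055,-0.325,0],"yaw":0},{"delta_pos":[-0.055,-0.325,0],"yaw":0},{"delta_pos":[-0.055,-0.325,0],"yaw":0},{"delta_pos":[-0.055,-0.325,0],"yaw":0},{"delta_pos":[-0.055,-0.325,0],"yaw":0},{"delta_pos":[-0.055,-0.325,0],"yaw":0},{"delta_pos":[-0.055,-0.325,0],"yaw":0}]'; python3 catch.py
```

```text
clock: 19.13
eef_pos: [490.4, 105.6, 55.0]
tool_rot: [-3.141, -0.0, -1.741]
force: [1.6, 0.8, 0.5]
width: 6.1
gripper_force: 58.9
tcp tab -59.3 48.7 [490.4 105.6  55. ] tip y~ 6.7
tool z at 16 8.1; tool z at 20 11.4; tool z at 24 14.7; 
catch 1 [(-66, 29), (-65, 29), (-64, 29)]
catch 2 [(-66, 30), (-65, 29), (-64, 30), (-63, 29), (-62, 28), (-61, 30), (-60, 30), (-59, 30), (-58, 29), (-57, 25), (-56, 27), (-55, 30)]
catch 3 [(-66, 29), (-65, 29), (-64, 29), (-63, 29), (-62, 28), (-61, 28), (-60, 28), (-59, 28), (-58, 28), (-57, 24), (-56, 27), (-55, 30)]
catch 4 [(-66, 29), (-65, 29), (-64, 29), (-63, 29), (-62, 28), (-61, 28), (-60, 28), (-59, 28), (-58, 28), (-57, 27), (-56, 28), (-55, 30)]
screen z None
```

```bash
python3 -m handwheel '[{"delta_pos":[-0.055,-0.325,0],"yaw":0},{"delta_pos":[-0.055,-0.325,0],"yaw":0},{"delta_pos":[-0.055,-0.325,0],"yaw":0},{"delta_pos":[-0.055,-0.325,0],"yaw":0},{"delta_pos":[-0.055,-0.325,0],"yaw":0},{"delta_pos":[-0.055,-0.325,0],"yaw":0},{"delta_pos":[-0.055,-0.325,0],"yaw":0},{"delta_pos":[-0.055,-0.325,0],"yaw":0},{"delta_pos":[-0.055,-0.325,0],"yaw":0},{"delta_pos":[-0.055,-0.325,0],"yaw":0}]'; python3 catch.py
```

```text
clock: 20.02
eef_pos: [485.5, 74.0, 55.2]
tool_rot: [-3.14, 0.001, -1.741]
force: [1.0, 0.3, -0.1]
width: 6.2
gripper_force: 59.0
tcp tab -59.0 16.7 [485.5  74.   55.2] tip y~ -25.3
tool z at 16 7.9; tool z at 20 11.3; tool z at 24 14.5; 
catch 1 []
catch 2 [(-66, 29), (-65, 30), (-64, 30)]
catch 3 [(-66, 29), (-65, 30), (-64, 30), (-63, 29), (-62, 28), (-61, 28), (-60, 27), (-59, 24), (-58, 24), (-57, 24), (-56, 25), (-55, 30)]
catch 4 [(-66, 29), (-65, 29), (-64, 30), (-63, 29), (-62, 28), (-61, 28), (-60, 28), (-59, 28), (-58, 28), (-57, 25), (-56, 25), (-55, 30)]
screen z None
```

```bash
python3 -m handwheel '[{"delta_pos":[-0.07,-0.325,-0.02],"yaw":0},{"delta_pos":[-0.065,-0.325,0],"yaw":0},{"delta_pos":[-0.055,-0.325,0],"yaw":0},{"delta_pos":[-0.055,-0.325,0],"yaw":0},{"delta_pos":[-0.055,-0.325,0],"yaw":0},{"delta_pos":[-0.055,-0.325,0],"yaw":0},{"delta_pos":[-0.055,-0.325,0],"yaw":0},{"delta_pos":[-0.055,-0.325,0],"yaw":0}]'; python3 catch.py
```

```text
clock: 20.73
eef_pos: [479.7, 47.0, 54.6]
tool_rot: [3.141, -0.0, -1.742]
force: [0.9, -0.2, 0.5]
width: 6.4
gripper_force: 58.9
tcp tab -60.1 -10.8 [479.7  47.   54.6] tip y~ -52.8
tool z at 16 8.0; tool z at 20 11.3; tool z at 24 14.6; 
catch 1 []
catch 2 []
catch 3 [(-66, 30), (-65, 29), (-56, 25), (-55, 30)]
catch 4 [(-66, 30), (-65, 30), (-64, 29), (-63, 29), (-62, 28), (-61, 28), (-60, 28), (-59, 28), (-58, 28), (-57, 26), (-56, 25), (-55, 30)]
screen z None
```

```bash
python3 -m handwheel '[{"delta_pos":[-0.055,-0.325,0],"yaw":0},{"delta_pos":[-0.055,-0.325,0],"yaw":0},{"delta_pos":[-0.055,-0.325,0],"yaw":0},{"delta_pos":[-0.055,-0.325,0],"yaw":0},{"delta_pos":[-0.055,-0.325,0],"yaw":0},{"delta_pos":[-0.055,-0.325,0],"yaw":0},{"delta_pos":[-0.055,-0.325,0],"yaw":0},{"delta_pos":[-0.055,-0.325,0],"yaw":0},{"delta_pos":[-0.055,-0.325,0],"yaw":0},{"delta_pos":[-0.04,-0.25,0],"yaw":0}]'; python3 catch.py
```

```text
clock: 21.62
eef_pos: [474.2, 15.2, 54.6]
tool_rot: [3.141, -0.001, -1.742]
force: [0.5, 0.3, 0.4]
width: 6.3
gripper_force: 58.9
tcp tab -60.2 -43.1 [474.2  15.2  54.6] tip y~ -85.1
tool z at 16 8.0; tool z at 20 11.2; tool z at 24 14.8; 
catch 1 [(-66, 30)]
catch 2 []
catch 3 []
catch 4 [(-66, 30), (-65, 30), (-64, 29), (-56, 28)]
screen z None
```

```bash
python3 -m handwheel '[{"delta_pos":[0,0,0.5],"yaw":0},{"delta_pos":[0,0,1],"yaw":0},{"delta_pos":[-0.5,0,2],"yaw":0},{"delta_pos":[-1,0,3],"yaw":0},{"delta_pos":[-1,0,3],"yaw":0},{"delta_pos":[0,0,1],"yaw":0},{"delta_pos":[0,0,0],"yaw":0},{"delta_pos":[0,0,0],"yaw":0}]'
cat > scr.py <<'E'
from h import *
for n in ('top','scene','wrist'):
    p=shot(n); C=cloud(p);X,Y=tab(C);Z=C[...,2]; o=p['z_map']>0
    print(n,[(x,[round(float(np.median(Z[k]))) if (k:=o&(abs(X-x)<8)&(abs(Y-y)<10)).sum()>3 else None for y in (-80,-50,-20,20,50,80)]) for x in (-45,-20,10,40)])
E
python3 scr.py; python3 catch.py
```

```text
clock: 22.33
eef_pos: [450.3, 15.3, 159.7]
tool_rot: [-3.14, -0.001, -1.742]
force: [0.3, 0.1, -0.2]
width: 6.1
gripper_force: 58.9
top [(-45, [None, 551, 527, None, 58, 56]), (-20, [None, None, None, None, 50, 51]), (10, [44, 43, None, 42, 43, 43]), (40, [36, 36, 35, 36, 35, 37])]
scene [(-45, [58, 232, 53, 52, 20, 53]), (-20, [50, 54, 53, 52, 51, 50]), (10, [21, 46, 45, 45, 45, 45]), (40, [36, 37, 38, 37, 37, 37])]
wrist [(-45, [56, 230, 56, 56, 55, None]), (-20, [51, 237, 51, 51, 51, None]), (10, [44, 44, 44, 44, 44, None]), (40, [36, 37, 36, 36, 36, 36])]
tcp tab -84.8 -46.9 [449.4  15.5 158.5] tip y~ -88.9
tool z at 16 8.0; tool z at 20 11.4; tool z at 24 14.7; 
catch 1 []
catch 2 [(-65, 29), (-64, 30), (-63, 30), (-62, 28), (-61, 28), (-59, 16), (-58, 16), (-57, 16), (-56, 17), (-55, 16)]
catch 3 [(-66, 30), (-65, 29), (-64, 29), (-63, 28), (-62, 28), (-61, 28), (-59, 17), (-58, 16), (-57, 17), (-56, 16), (-55, 17)]
catch 4 [(-66, 30), (-65, 30), (-64, 29), (-63, 29), (-62, 28), (-61, 28), (-60, 16), (-59, 17), (-58, 16), (-57, 17), (-56, 17), (-55, 17)]
screen z None
```

```bash
python3 -m handwheel '[{"delta_pos":[-0.2,0.4,0],"yaw":0.121},{"delta_pos":[-0.2,0.4,0],"yaw":0.121},{"delta_pos":[-0.2,0.4,0],"yaw":0.121},{"delta_pos":[-0.2,0.4,0],"yaw":0.121},{"delta_pos":[-0.2,0.4,0],"yaw":0.121},{"delta_pos":[-0.2,0.4,0],"yaw":0.121},{"delta_pos":[-0.2,0.4,0],"yaw":0.121},{"delta_pos":[-0.2,0.4,0],"yaw":0.121},{"delta_pos":[-0.2,0.4,0],"yaw":0.121},{"delta_pos":[-0.2,0.4,0],"yaw":0.121}]'
python3 -m handwheel '[{"delta_pos":[-0.2,0.4,0],"yaw":0.121},{"delta_pos":[-0.2,0.4,-1],"yaw":0.121},{"delta_pos":[0,0.4,-2.5],"yaw":0.121},{"delta_pos":[0,0,-2.5],"yaw":0},{"delta_pos":[0,0,-1],"yaw":0},{"delta_pos":[0,0,0],"yaw":0},{"delta_pos":[0,0,0],"yaw":0},{"delta_pos":[0,0,0],"yaw":0}]'
python3 - <<'E'
from h import *
s=status.read_state(); print(tab(s['eef_pos']),s['eef_pos'],s['tool_rot'],s['qpos'])
p=shot('wrist'); C=cloud(p); X,Y=tab(C); T=(C-p['T'][:3,3])@p['T'][:3,:3]
m=(p['z_map']>0)&(abs(T[...,1])<4)&(T[...,0]>14)&(T[...,0]<75)
for a in range(14,74,4):
    k=m&(T[...,0]>=a)&(T[...,0]<a+4)
    if k.any(): print(a,np.median(X[k]).round(1),np.median(C[k][:,2]).round(1),end=' | ')
q=shot('scene'); D=cloud(q); k=(q['z_map']>0)&(D[...,2]>120)&(abs(D[...,1]-30)<250)&(D[...,0]>560)&(D[...,0]<900); print('\nshelf',D[k].min(0) if k.any() else None)
h=lambda th,r:np.array([66,26])+r*np.array([-np.cos(th),np.sin(th)])-6*np.array([np.sin(th),np.cos(th)])+[-42,29.5]
for th,r in [(.24,104),(.45,103),(.65,102),(.85,101),(1.05,100),(1.2,99),(1.35,98)]: print(th,h(th,r).round(0))
E
```

```text
clock: 23.37
eef_pos: [428.6, 58.4, 155.1]
tool_rot: [3.14, -0.006, -0.534]
force: [-0.2, 0.6, -0.6]
width: 6.3
gripper_force: 58.9
clock: 24.03
eef_pos: [410.5, 85.7, 60.7]
tool_rot: [3.136, -0.038, -0.192]
force: [1.0, 0.5, -0.7]
width: 6.1
gripper_force: 59.0
(np.float64(-134.82010384436023), np.float64(15.739307172211205)) [410.48610569  85.67993076  60.67433592] [ 3.13616469 -0.03785957 -0.19226182] [ 0.43307652  0.96248734 -1.1827801   2.28976859  1.32614422  0.93002804
  2.85880018]
14 -118.4 55.6 | 18 -114.3 52.4 | 22 -110.2 49.1 | 26 -105.9 46.0 | 30 -101.7 42.2 | 34 -97.2 37.3 | 38 -93.0 0.1 | 42 -88.4 -0.5 | 46 -84.4 -0.5 | 50 -80.5 -0.6 | 54 -77.8 -0.4 | 58 -73.1 29.3 | 62 -69.5 29.4 | 66 -65.7 29.4 | 70 -61.5 27.8 | 
shelf [ 635.6538831  -219.96595188  120.07733463]
0.24 [-78.  74.]
0.45 [-71.  95.]
0.65 [-61. 112.]
0.85 [-47. 127.]
1.05 [-31. 139.]
1.2 [-17. 146.]
1.35 [ -3. 150.]
```

```bash
python3 -m handwheel '[{"delta_pos":[0,0,2],"yaw":-0.1},{"delta_pos":[0,0,3],"yaw":-0.12},{"delta_pos":[0.5,0,2],"yaw":-0.12},{"delta_pos":[0.5,-0.2,0.5],"yaw":-0.12},{"delta_pos":[0.5,-0.2,0.5],"yaw":-0.12},{"delta_pos":[0.5,-0.2,0],"yaw":-0.12},{"delta_pos":[0.5,-0.2,0],"yaw":-0.12},{"delta_pos":[0.5,-0.2,0],"yaw":-0.12},{"delta_pos":[0,-0.2,0],"yaw":-0.12},{"delta_pos":[0,-0.2,0],"yaw":-0.12}]'
for i in 1; do python3 -m handwheel '[{"delta_pos":[0,0,0],"yaw":-0.12},{"delta_pos":[0,0,0],"yaw":-0.12},{"delta_pos":[0,0,0],"yaw":-0.12},{"delta_pos":[0,0,0],"yaw":-0.12},{"delta_pos":[0,0,0],"yaw":-0.12},{"delta_pos":[0,0,0],"yaw":-0.12},{"delta_pos":[0,0,0],"yaw":-0.12},{"delta_pos":[0,0,0],"yaw":-0.12},{"delta_pos":[0,0,0],"yaw":-0.12},{"delta_pos":[0,0,0],"yaw":-0.12}]'; done
python3 -m handwheel '[{"delta_pos":[0,0,0],"yaw":-0.12},{"delta_pos":[0,0,0],"yaw":-0.12},{"delta_pos":[0,0,0],"yaw":-0.12},{"delta_pos":[0,0,0],"yaw":-0.12},{"delta_pos":[0,0,0],"yaw":-0.12},{"delta_pos":[0,0,0],"yaw":-0.12},{"delta_pos":[0,0,0],"yaw":-0.12},{"delta_pos":[0,0,0],"yaw":-0.12},{"delta_pos":[0,0,0],"yaw":-0.12},{"delta_pos":[0,0,0],"yaw":-0.12}]'
python3 -c "
from h import *
s=status.read_state(); print(s['qpos'],s['tool_rot'],s['eef_pos'],tab(s['eef_pos']))"
```

```text
clock: 24.97
eef_pos: [441.0, 71.2, 141.4]
tool_rot: [3.138, -0.038, -1.379]
force: [-0.1, 0.3, -0.1]
width: 6.4
gripper_force: 58.9
clock: 25.8
eef_pos: [440.7, 71.4, 141.4]
tool_rot: [3.136, -0.036, -2.578]
force: [0.4, -0.1, -0.0]
width: 6.2
gripper_force: 58.9
clock: 26.63
eef_pos: [440.7, 71.5, 141.4]
tool_rot: [3.134, -0.037, 2.505]
force: [0.0, -0.5, -0.9]
width: 6.1
gripper_force: 58.9
[ 0.10452494  0.5307697  -0.42901043  2.12986057  0.33823636  0.56409961
  0.3708437 ] [ 3.13371562 -0.03669675  2.50517488] [440.71778757  71.54489049 141.38309331] (np.float64(-102.65605539299818), np.float64(6.8382993611235))
```

```bash
python3 -m handwheel '[{"delta_pos":[0,0,0],"yaw":-0.122},{"delta_pos":[0,0,0],"yaw":-0.122},{"delta_pos":[0,0,0],"yaw":-0.122},{"delta_pos":[0,0,0],"yaw":-0.122},{"delta_pos":[0,0,0],"yaw":-0.122},{"delta_pos":[0,0,0],"yaw":-0.122},{"delta_pos":[0,0,0],"yaw":-0.122},{"delta_pos":[0,0,0],"yaw":-0.122},{"delta_pos":[0,0,0],"yaw":-0.122},{"delta_pos":[0,0,0],"yaw":-0.122}]'
python3 -m handwheel '[{"delta_pos":[-0.3,0,0],"yaw":-0.122},{"delta_pos":[-0.3,0,0],"yaw":-0.122},{"delta_pos":[-0.3,0,0],"yaw":-0.122},{"delta_pos":[-0.3,0,0],"yaw":-0.122},{"delta_pos":[-0.3,0,0],"yaw":-0.122},{"delta_pos":[0,0,0],"yaw":-0.122},{"delta_pos":[0,0,0],"yaw":-0.122},{"delta_pos":[0,0,0],"yaw":-0.122},{"delta_pos":[0,0,0],"yaw":-0.122},{"delta_pos":[0,0,0],"yaw":-0.122}]'
python3 -m handwheel '[{"delta_pos":[0,0,0],"yaw":-0.122},{"delta_pos":[0,0,-1],"yaw":-0.11},{"delta_pos":[0,0,-3],"yaw":0},{"delta_pos":[0,0,-2],"yaw":0},{"delta_pos":[0,0,-1],"yaw":0},{"delta_pos":[0,0,0],"yaw":0},{"delta_pos":[0,0,0],"yaw":0}]'
cat > edge.py <<'E'
from h import *
s=status.read_state(); print(tab(s['eef_pos']),s['eef_pos'],s['tool_rot'],s['qpos'],s['force'])
p=shot('wrist'); np.savez('wl',**p); C=cloud(p); X,Y=tab(C); T=(C-p['T'][:3,3])@p['T'][:3,:3]
m=(p['z_map']>0)&(abs(T[...,1])<3)&(T[...,0]>14)&(T[...,0]<110)
for nm,mm in (('spud',m),('beside',(p['z_map']>0)&(abs(abs(T[...,1])-22)<6)&(T[...,0]>30)&(T[...,0]<130))):
  print(nm)
  for a in range(14,128,4):
    k=mm&(T[...,0]>=a)&(T[...,0]<a+4)
    if k.any(): print(a,np.median(X[k]).round(1),np.median(C[k][:,2]).round(1),end=' | ')
E
python3 edge.py
```

```text
clock: 27.47
eef_pos: [440.7, 71.7, 141.4]
tool_rot: [3.134, -0.04, 1.285]
force: [0.4, -0.3, -0.5]
width: 6.3
gripper_force: 58.9
clock: 28.3
eef_pos: [425.6, 72.0, 141.2]
tool_rot: [3.137, -0.04, 0.065]
force: [-0.2, 0.6, -0.2]
width: 5.8
gripper_force: 58.9
clock: 28.88
eef_pos: [425.4, 71.5, 70.7]
tool_rot: [3.137, -0.038, -0.161]
force: [0.2, 0.8, -1.0]
width: 6.1
gripper_force: 58.9
(np.float64(-117.77716416653278), np.float64(4.260887300280714)) [425.37860612  71.52262358  70.70613865] [ 3.13654734 -0.03772737 -0.16141256] [-0.41716211  0.63808647  0.24632477  2.27863294 -0.55810138  0.2415649
 -1.40978449] [ 0.22205144  0.77679816 -1.03099561]
spud
14 -101.6 65.6 | 18 -97.5 62.6 | 22 -93.3 59.3 | 26 -88.9 56.1 | 30 -84.5 52.3 | 34 -80.7 49.0 | 38 -77.0 45.6 | 42 -72.2 29.5 | 46 -68.2 29.4 | 50 -63.5 29.1 | 54 -60.6 16.7 | 58 -55.6 52.8 | 62 -53.2 53.4 | 66 -49.1 58.1 | 70 -45.1 57.3 | 74 -41.0 56.2 | 78 -37.4 55.3 | 82 -33.1 54.3 | 86 -29.3 53.4 | 90 -25.0 52.3 | 94 -20.9 51.4 | 98 -16.9 50.4 | 102 -12.9 49.2 | 106 -8.9 48.3 | beside
30 -83.0 -0.5 | 34 -80.4 -0.3 | 38 -74.3 28.9 | 42 -72.1 29.5 | 46 -68.1 29.5 | 50 -63.4 28.8 | 54 -60.6 16.6 | 58 -55.5 52.6 | 62 -53.3 53.5 | 66 -49.2 58.1 | 70 -45.2 57.1 | 74 -41.1 56.2 | 78 -37.2 55.3 | 82 -33.2 54.3 | 86 -29.1 53.3 | 90 -25.1 52.4 | 94 -21.1 51.3 | 98 -17.0 50.3 | 102 -12.9 49.3 | 106 -8.9 48.3 | 110 -4.9 47.3 | 114 -0.8 46.3 | 118 3.3 45.3 | 122 7.4 44.3 | 126 10.8 43.5 |
```

```bash
python3 -m handwheel '[{"delta_pos":[0.7,-0.12,-0.1],"yaw":0},{"delta_pos":[0.7,-0.12,-0.1],"yaw":0},{"delta_pos":[0.7,-0.12,-0.1],"yaw":0},{"delta_pos":[0.7,-0.12,-0.1],"yaw":0},{"delta_pos":[0.7,-0.12,0],"yaw":0},{"delta_pos":[0,0,0],"yaw":0},{"delta_pos":[0,0,0],"yaw":0}]'
python3 edge.py
python3 -m handwheel '[{"delta_pos":[0.27,-0.05,0.65],"yaw":0},{"delta_pos":[0.27,-0.05,0.65],"yaw":0},{"delta_pos":[0.27,-0.05,0.65],"yaw":0},{"delta_pos":[0.27,-0.05,0.65],"yaw":0},{"delta_pos":[0,0,0],"yaw":0}]'
python3 edge.py
```

```text
clock: 29.52
eef_pos: [460.7, 65.1, 66.4]
tool_rot: [3.135, -0.038, -0.161]
force: [-0.3, -0.2, -0.6]
width: 6.1
gripper_force: 58.9
(np.float64(-81.8598143605446), np.float64(3.8330255777507034)) [460.72273525  65.11703082  66.36162731] [ 3.13543704 -0.03812976 -0.16131159] [-0.40333111  0.672244    0.2762267   2.19394728 -0.53691327  0.30020202
 -1.40575221] [-0.34504704 -0.1875783  -0.64377214]
spud
14 -65.5 61.4 | 18 -61.5 58.3 | 22 -57.5 55.4 | 26 -52.7 59.1 | 30 -48.8 63.8 | 34 -45.8 63.3 | 38 -41.7 62.4 | 42 -37.6 61.0 | 46 -33.6 59.9 | 50 -29.6 58.7 | 54 -25.5 57.6 | 58 -21.4 56.4 | 62 -17.3 55.0 | 66 -13.2 53.9 | 70 -9.3 52.6 | 74 -5.5 51.5 | 78 -1.4 50.1 | 82 3.0 48.9 | 86 6.9 47.6 | 90 11.0 46.4 | 94 15.0 45.1 | 98 19.1 44.0 | 102 23.2 42.9 | 106 27.2 41.6 | beside
30 -48.8 63.8 | 34 -45.7 63.4 | 38 -41.7 62.3 | 42 -37.7 61.1 | 46 -33.6 59.9 | 50 -29.5 58.7 | 54 -25.5 57.5 | 58 -21.5 56.2 | 62 -17.4 55.1 | 66 -13.3 53.9 | 70 -9.3 52.6 | 74 -5.4 51.4 | 78 -1.2 50.2 | 82 2.8 49.0 | 86 6.9 47.7 | 90 11.0 46.5 | 94 15.0 45.3 | 98 19.1 44.1 | 102 23.2 42.9 | 106 27.2 41.6 | 110
[... 547 characters left out ...]
30 -36.8 88.8 | 34 -33.1 87.1 | 38 -29.0 84.9 | 42 -25.0 82.6 | 46 -20.9 80.4 | 50 -16.8 77.9 | 54 -12.7 75.3 | 58 -8.6 73.2 | 62 -4.4 70.9 | 66 -0.4 68.4 | 70 3.9 66.2 | 74 7.9 63.8 | 78 12.0 61.5 | 82 16.1 59.3 | 86 20.2 56.8 | 90 24.4 54.4 | 94 28.3 52.1 | 98 32.4 49.9 | 102 36.5 47.5 | 106 40.6 45.2 | beside
30 -36.7 88.8 | 34 -33.1 87.1 | 38 -29.1 84.9 | 42 -25.0 82.5 | 46 -20.8 80.2 | 50 -16.8 77.9 | 54 -12.7 75.5 | 58 -8.6 73.2 | 62 -4.4 70.9 | 66 -0.4 68.6 | 70 3.8 66.2 | 74 7.9 63.8 | 78 12.0 61.4 | 82 16.0 59.1 | 86 20.2 56.7 | 90 24.3 54.4 | 94 28.3 52.0 | 98 32.4 49.7 | 102 36.6 47.3 | 106 40.6 45.0 | 110 44.7 42.6 | 114 48.8 40.4 | 118 52.9 37.9 | 122 57.0 35.4 | 126 61.2 33.1 |
```

```bash
python3 -m handwheel '[{"delta_pos":[0.33,-0.055,0.57],"yaw":0},{"delta_pos":[0.33,-0.055,0.57],"yaw":0},{"delta_pos":[0.33,-0.055,0.57],"yaw":0},{"delta_pos":[0.46,-0.08,0.5],"yaw":0},{"delta_pos":[0.46,-0.08,0.5],"yaw":0},{"delta_pos":[0.46,-0.08,0.5],"yaw":0},{"delta_pos":[0,0,0],"yaw":0}]'
python3 -m handwheel '[{"delta_pos":[0.53,-0.09,0.4],"yaw":0},{"delta_pos":[0.53,-0.09,0.4],"yaw":0},{"delta_pos":[0.53,-0.09,0.4],"yaw":0},{"delta_pos":[0.46,-0.08,0.23],"yaw":0},{"delta_pos":[0.46,-0.08,0.23],"yaw":0},{"delta_pos":[0.46,-0.08,0.23],"yaw":0},{"delta_pos":[0.46,-0.08,0.13],"yaw":0},{"delta_pos":[0.46,-0.08,0.13],"yaw":0},{"delta_pos":[0.46,-0.08,0.13],"yaw":0},{"delta_pos":[0,0,0],"yaw":0}]'
python3 edge.py
```

```text
clock: 30.62
eef_pos: [497.0, 58.9, 125.7]
tool_rot: [3.136, -0.041, -0.161]
force: [0.8, 0.2, -0.3]
width: 6.2
gripper_force: 58.9
clock: 31.45
eef_pos: [539.8, 51.4, 147.6]
tool_rot: [3.135, -0.04, -0.161]
force: [0.4, -1.1, -0.9]
width: 6.2
gripper_force: 58.9
(np.float64(-1.609104326688831), np.float64(3.4346409293186837)) [539.78558239  51.35471366 147.60870048] [ 3.13545963 -0.03979561 -0.16138298] [-0.45423276  0.61609097  0.44970703  1.94617002 -0.41193845  0.63052844
 -1.48130664] [ 0.37628951 -1.09552311 -0.88167846]
spud
14 14.6 142.6 | 18 18.8 139.5 | 22 22.9 136.3 | 26 27.1 133.1 | 30 30.5 130.5 | 38 39.1 147.1 | 42 42.6 145.1 | 46 47.0 141.6 | 50 51.4 120.8 | 54 56.2 96.5 | 58 61.4 71.6 | 62 66.3 47.1 | 66 70.9 29.3 | 70 75.3 27.8 | 74 80.6 -0.5 | 78 84.3 -0.7 | 82 88.2 -0.5 | 86 92.2 -0.6 | 90 95.8 -0.2 | 94 98.7 56.5 | 98 101.5 59.8 | 102 106.3 59.6 | 106 110.5 53.1 | beside
38 39.0 147.0 | 42 42.5 145.2 | 46 47.0 141.3 | 50 51.3 120.9 | 54 56.3 96.1 | 58 61.3 71.7 | 62 66.3 46.7 | 66 71.1 29.6 | 70 75.3 27.6 | 74 80.5 -0.4 | 78 84.3 -0.5 | 82 88.3 -0.6 | 86 92.1 -0.3 | 90 95.3 0.0 | 94 99.4 0.3 | 98 103.1 51.3 | 102 106.7 47.1 | 106 111.0 43.6 | 110 115.4 36.7 | 114 119.5 34.6 | 118 123.5 0.7 | 122 128.2 -0.3 | 126 132.4 -0.4 |
```

```bash
python3 -m handwheel '[{"delta_pos":[-1,0.17,0],"yaw":0},{"delta_pos":[-3,0.5,0],"yaw":0},{"delta_pos":[-3,0.5,0],"yaw":0},{"delta_pos":[0,0,0],"yaw":0}]'
python3 - <<'E'
from h import *
p={k:v for k,v in np.load('w2.npz').items()}
for n,uv in dict(tw1=(305,298),tw2=(310,370),cable_end=(234,312),cable_bend=(262,350),cable_r=(340,310),stripL=(228,343),stripR=(338,332),eraser=(335,390),clamp=(320,237),seamR=(265,203),item=(367,270)).items(): print(n,world(p,uv,z=0).round(0))
C=cloud(p)
for nm,r in dict(A=(270,292,215,300),B=(240,290,215,300)).items(): print(nm,C[r[0]:r[1],r[2]:r[3]].reshape(-1,3).min(0).round(0),C[r[0]:r[1],r[2]:r[3]].reshape(-1,3).max(0).round(0))
E
```

```text
clock: 31.83
eef_pos: [460.3, 64.2, 146.3]
tool_rot: [3.135, -0.027, -0.16]
force: [-1.0, 0.2, -0.2]
width: 5.8
gripper_force: 58.9
tw1 [ 506. -180.    0.]
tw2 [ 522. -299.    0.]
cable_end [ 408. -209.    0.]
cable_bend [ 449. -269.    0.]
cable_r [ 557. -195.    0.]
stripL [ 399. -260.    0.]
stripR [ 557. -231.    0.]
eraser [ 562. -333.   -0.]
clamp [520. -89.   0.]
seamR [447. -49.   0.]
item [ 588. -132.    0.]
A [ 381. -178.   -3.] [499.  57. 453.]
B [ 381. -175.   -3.] [499.  57. 453.]
```

```bash
python3 -m handwheel '[{"delta_pos":[-0.2,-1,0],"yaw":0.116},{"delta_pos":[-0.2,-1,0],"yaw":0.116},{"delta_pos":[-0.2,-1,0],"yaw":0.116},{"delta_pos":[-0.2,-1,0],"yaw":0.116},{"delta_pos":[-0.2,-1,0],"yaw":0.116},{"delta_pos":[-0.2,-1,0],"yaw":0.116},{"delta_pos":[-0.2,-1,0],"yaw":0.116},{"delta_pos":[-0.2,-1,0],"yaw":0.116},{"delta_pos":[-0.2,-1,0],"yaw":0.116},{"delta_pos":[-0.2,-1,0],"yaw":0.116}]'
python3 -m handwheel '[{"delta_pos":[0,-1.1,-1],"yaw":0.116},{"delta_pos":[0,-1.1,-1],"yaw":0.116},{"delta_pos":[0,-1.1,-1],"yaw":0.116},{"delta_pos":[0,-1.1,-1],"yaw":0.116},{"delta_pos":[0,-1.1,-1],"yaw":0.116},{"delta_pos":[0,-1.1,-1],"yaw":0.116},{"delta_pos":[0,-0.9,-2],"yaw":0.116},{"delta_pos":[0,0,-2],"yaw":0},{"delta_pos":[0,0,-1],"yaw":0},{"delta_pos":[0,0,0],"yaw":0}]'
python3 -c "
from h import *
s=status.read_state(); print(s['qpos'],s['tool_rot'],s['eef_pos'])"; python3 scr.py | tail -1
```

```text
clock: 32.67
eef_pos: [448.1, -37.2, 147.3]
tool_rot: [3.136, -0.038, 1.004]
force: [-1.0, -0.6, -0.4]
width: 6.2
gripper_force: 58.9
clock: 33.5
eef_pos: [446.8, -111.4, 35.6]
tool_rot: [3.139, -0.04, 1.81]
force: [0.1, 0.6, -1.2]
width: 6.2
gripper_force: 58.9
[ 0.31682183  0.72595971 -0.15516415  2.16283144  0.23960083  0.28116696
  0.20777349] [ 3.13921376 -0.03962179  1.81001768] [ 446.81501669 -111.36457862   35.57375758]
wrist [(-45, [17, 18, 18, None, None, None]), (-20, [18, 18, 18, None, None, None]), (10, [18, 18, 18, None, None, None]), (40, [18, 18, None, None, None, None])]
```

```bash
python3 -m handwheel '[{"delta_pos":[0.8,-1.1,0],"yaw":0},{"delta_pos":[0,0,-0.5],"yaw":0},{"delta_pos":[0,0,-0.4],"yaw":0},{"delta_pos":[0,0,-0.4],"yaw":0},{"delta_pos":[0,0,-0.3],"yaw":0}]'
python3 -m handwheel '[{"delta_pos":[0,0,-0.3],"yaw":0},{"delta_pos":[0,0,-0.3],"yaw":0},{"delta_pos":[0,0,-0.3],"yaw":0},{"delta_pos":[0,0,0],"yaw":0}]'
python3 -c "
from h import *
s=status.read_state(); print(s['qpos'],s['tool_rot'],s['eef_pos'],s['force'])"
```

```text
clock: 34.07
eef_pos: [457.4, -123.8, 21.9]
tool_rot: [3.133, -0.035, 1.81]
force: [0.6, -6.7, 11.1]
width: 6.3
gripper_force: 60.1
clock: 34.4
eef_pos: [458.0, -123.9, 13.0]
tool_rot: [3.132, -0.035, 1.81]
force: [1.3, -5.3, 9.1]
width: 6.3
gripper_force: 63.3
[ 0.33161587  0.77834813 -0.14867946  2.13784405  0.2839808   0.24773265
  0.18755353] [ 3.13219616 -0.03492227  1.8095301 ] [ 458.04174712 -123.91740795   12.98397009] [ 1.31261432 -5.26470296  9.09061818]
```

```bash
python3 -m handwheel '[{"delta_pos":[0,0,-0.2],"yaw":0},{"delta_pos":[0,0,-0.2],"yaw":0},{"delta_pos":[0,0,0],"yaw":0}]'
python3 -m handwheel '[{"delta_pos":[0,0,0],"yaw":0},{"delta_pos":[0,0,0],"yaw":0},{"delta_pos":[0,0,0],"yaw":0},{"delta_pos":[0,0,0],"yaw":0},{"delta_pos":[0,0,0],"yaw":0}]' -0.5
python3 -m handwheel '[{"delta_pos":[0,0,1],"yaw":0},{"delta_pos":[0,0,2],"yaw":0},{"delta_pos":[0,0,3],"yaw":0},{"delta_pos":[0,0,4],"yaw":0},{"delta_pos":[0,-1,4],"yaw":0},{"delta_pos":[0,-2,2],"yaw":0},{"delta_pos":[0,-2,0],"yaw":0},{"delta_pos":[0,0,0],"yaw":0},{"delta_pos":[0,0,0],"yaw":0}]'
python3 - <<'E'
from h import *
p=shot('wrist'); C=cloud(p); g=p['color'].max(-1)
for nm in ('spudger','tweezers','screen'): print(nm,models.boxes_of(p,nm)[:1])
m=((g<75)&(C[...,2]<25)&(C[...,2]>-5)&(C[...,0]>380)&(C[...,0]<520)&(C[...,1]<-50)&(C[...,1]>-260)).astype(np.uint8)
n,l,s,ce=cv2.connectedComponentsWithStats(m); i=1+np.argmax(s[1:,4]); P=C[l==i]; print(s[i],np.percentile(P[:,2],[2,50,98]),cv2.boxPoints(cv2.minAreaRect(P[:,:2].astype(np.float32))).round(0).tolist())
for y in range(-220,-50,15):
    k=abs(P[:,1]-y)<3
    if k.any(): print(y,P[k].mean(0).round(1),end=' ')
print()
for n in('top','scene'):
    q=shot(n); D=cloud(q); X,Y=tab(D); k=(q['z_map']>0)&(D[...,2]>60)&(D[...,2]<170)&(abs(Y)<95)&(X>20)&(X<75)
    print(n,k.sum(),np.polyfit(D[k][:,2],X[k],1) if k.sum()>10 else None, D[k][:,2].max() if k.any() else None)
E
```

```text
clock: 34.65
eef_pos: [458.1, -124.0, 9.2]
tool_rot: [3.132, -0.035, 1.81]
force: [1.7, -4.5, 10.6]
width: 6.2
gripper_force: 64.5
clock: 35.07
eef_pos: [455.9, -122.1, 8.1]
tool_rot: [3.136, -0.039, 1.811]
force: [0.0, -0.6, 0.4]
width: 21.3
gripper_force: 0.0
clock: 35.82
eef_pos: [455.8, -173.7, 169.1]
tool_rot: [3.135, -0.037, 1.808]
force: [-1.0, -0.4, -0.3]
width: 21.4
gripper_force: 0.0
spudger [{'rect': [322.6, 110.1, 332.2, 273.0], 'score': 0.7}]
tweezers [{'rect': [348.7, 248.2, 362.7, 298.8], 'score': 0.85}]
screen [{'rect': [512.3, 0.7, 640.0, 131.4], 'score': 0.81}]
[ 322  105   11  170 1397] [0.77999433 7.34735348 9.11772602] [[442.0, -75.0], [477.0, -217.0], [486.0, -215.0], [450.0, -73.0]]
-205 [ 478.8 -205.     2.3] -190 [ 475.2 -190.1    6.2] -175 [ 471.5 -175.     7.8] -160 [ 468.  -159.9    8.1] -145 [ 464.2 -144.9    8.1] -130 [ 460.9 -130.     7.8] -115 [ 457.  -115.1    8. ] -100 [ 453.6 -100.1    6.7] -85 [450.1 -85.1   4. ] 
top 346 [-0.28073945 80.81261747] 152.83287783373157
scene 213 [-0.16248062 63.14817745] 149.89862415577716
```

```bash
python3 -c "
from h import *
print(ctrl.finish_job())"
```

```text
the job is handed in; nothing more can be done
None
```

The job is handed in, with no verdict shown: all four catches were pushed back, the screen stands at about 1.37 rad, and the spudger lies flat on the bench clear of the tablet; a first pass with the point trailing rode up over catch 1, so I re-entered at the notch and drew it with the point leading.

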